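# Pin the salad spinner's crank and lock the linchpin

## Task

Lift the red-handled linchpin off its stand and push it gently, ring side up, through the crank hub and spindle of the salad spinner until its head is fully home against the hub. The hub has ridden up by up to a thumb's width on the spindle, so ease hub and pin down by feel until the holes line up, never forcing the pin. Then swing the sprung ring over and press its red tab gently down until it snaps under the pin's end, let go, and leave the things round about where they are.

Things in the scene. Friction and masses are not known exactly. Their poses are not given: they have to be found in the camera images.
- pin: Loose linchpin, 0.12 kg. Origin on the shank's axis at the seat face of the head; +x along the shank to its tip, +z up (ring side up). Steel shank 10 mm thick from x=0 to a tip at x=48 mm with a 1.2 mm bevel. Dark steel head x=-8..0, y=-22..22, z=-10..10 mm; its side cheeks (inner faces y=+-17.5) reach on to x=7.5 and straddle the hub, so the pin cannot turn
- grip (a point): Middle of the pin's red ribbed grip block, at x=-30, y=0, z=1 mm of the pin; the block spans x=-50..-8, y=-7..7, z=-10..12 mm of the pin. Grasp it from above, fingers closing along the pin's y. It stands free 55 mm above the table on the stand
- ring (a joint): Ring hinge, rad. 0: ring rises toward the tip 46 deg (0.80 rad) above the shank; angle above shank = 0.80 - value. Grows as it swings down to the tip. Starts in -0.15..0.15, stays where left (0.03 N m). Near 0.70 its cross-bar meets the tip and must be pressed past it (3 to 8 N at the tab, springs stretch); past 0.85 it snaps under the tip: locked, rests at 0.90 to 0.94. Hard stop 0.95
- hinge (a point): Ring hinge in the pin's head, at x=-2, y=0, z=0 mm of the pin; the hinge axis is the pin's y
- bow: Sprung outer part of the ring: wire cross-bar 50.5 mm from the hinge, 50 mm wide, 5 mm thick, with the red thumb tab beyond it. Origin at the hinge, +x along the ring toward the tab
- tab (a point): Middle of the pressing place on the upper face of the red thumb tab, 70.5 mm from the hinge; the tab is 24 mm wide, 4 mm thick, and runs from 52.5 to 80.5 mm from the hinge
- hub_hole (a point): Centre of the hole's mouth in the near face of the aluminium crank hub; +x is the way the pin goes in, +z up. The hub is 30 mm long in x, 30 mm wide, reaches 16 mm above and 28 mm below the hole; the spindle's top stands 6 mm above the hub when aligned. All holes are 11.6 mm wide and go through
- hub: The crank hub on its square spindle; origin and axes as point hub_hole. The spindle's own hole (9 to 21 mm behind the near face) is out of sight, LOWER than the hub's by an unmeasured amount under 17 mm, so a pin pushed straight in stops on it 10 mm deep. Pushed by the pin in its hole, the hub slides down stiffly (1 to 4 N). Crank arm to +y, 20 mm below; knob 102 mm out, top 22 mm above the hole
- spinner: Fixed salad spinner, white drum, green lid 180 mm across with its top at z=92 mm, grey gear housing 58 x 52 mm up to z=106 mm. Origin on the table under the drum's axis, axes as the hub hole, whose mouth lies at x=-15, y=0 mm
- stand: Fixed grey pin stand, base 110 x 62 mm. Same plan origin and axes as the pin lying on it: level, shank in an open notch, axis 65 mm above the table. Lift the pin straight up
- bowl: Steel bowl with berries, 150 mm across, 60 mm high, bystander; origin under its centre
- measuring_cup: Steel measuring cup, 74 mm high, bystander; origin under its centre
- timer: White kitchen timer with red dial, 94 x 68 x 34 mm, bystander; origin under its centre
Mind the look-alikes: they are no part of the job. What is shaped like the pin but yellow is not meant.

How it is judged (in metres and radians):
On the way, in this order (a step that is already met when the one before it is completed fails the run):
1. the pin is fully home in the hub with its ring still up (x of pin in the frame of hub_hole above -0.003 m and distance between pin and hub_hole below 0.006 m and angle between the x axis of pin and the x axis of hub_hole, either way round below 0.12 rad and value of joint ring below 0.6 rad), for 0.2 s.
2. the ring has snapped under the pin's end (value of joint ring above 0.86 rad), for 0.2 s.
At the end, for the whole second after the job is handed in: The pin rests in the hub, its head within 3 mm of the hub's near face, its axis within 7 degrees of the hole's and ring side up within 17 degrees, with the ring locked under the tip (ring joint above 0.86 rad) (x of pin in the frame of hub_hole above -0.003 m and distance between pin and hub_hole below 0.006 m and angle between the x axis of pin and the x axis of hub_hole, either way round below 0.12 rad and angle between the z axis of pin and the z axis of hub_hole, either way round below 0.3 rad and value of joint ring above 0.86 rad and linear speed of pin below 0.02 m/s); the robot touches nothing.
It fails at once if the pin is forced on its way in: more than 20 N between pin and spinner while the ring is still up (contact force between pin and spinner above 20 N and value of joint ring below 0.4 rad).
It fails at once if the ring is pressed with more than 20 N (contact force between the fingers and bow above 20 N).
It fails at once if the pin is dropped (height (world z) of pin below 0.045 m).
It fails at once if a bystander is shoved more than 30 mm (distance of any of bowl, measuring_cup, timer from where it was at the start of the episode above 0.03 m).
It also fails if it takes over 72 s, if anything falls off the work surface, if the arm or the gripper's body presses on something with over 40 N, if the wrist force passes 120 N, or if a joint passes its speed limit or range.

## Robot

A 6-joint arm with a two-finger parallel gripper is mounted at the origin on a cart in front of the work surface, level with it; the furniture and walls round the work are solid. World frame = base frame: x ahead of the robot, y to its left, z up, the work surface at z = 0. Lengths are in mm, angles in rad, forces in N, time in s.
With the tool pointing down it reaches from about 275 to 750 mm from the base axis. Payload 10.2 kg.
Tool frame: the origin (TCP) lies on the front face of the gripper's body, between the roots of the fingers; the fingertips stand 73 mm ahead of it and the grasp point (between the pads) lies 54 mm ahead of it; z points along the fingers, y is the direction in which the jaws open and shut (so a half turn about z gives the same grasp; the last joint's range is limited). The gripper opens to 85 mm and grips with 20 to 120 N. Pads are 22 mm wide; open, the fingers measure 114 mm over their backs; the gripper's body (76 mm by 85 mm) begins 54 mm behind the grasp point. The pads swing forward as they close: fully open they stand 13 mm farther back than shut.
Start: joints at [-1.486, 0.313, 1.498, -0, 1.331, -0.223], TCP at [159.043, -500.337, 303.894] pointing down, gripper open.
Joint ranges: [-2.94, 2.94], [-0.97, 2.17], [0.19, 2.56], [-1.23, 4.37], [0.02, 3.11], [-2.88, 2.88]. Speed limits (rad/s): [2.39, 2.39, 3.01, 3.14, 3.14, 3.14].

## Interface

Orientations are given as a unit quaternion [w, x, y, z].
In Python, from rig import ctrl gives the robot as it stands.
- The arm moves only by the tool move_arm, never from a script. Its argument "series" is a list of rows, each a list of 3 entries, a list of its own where there are three numbers: the shift along the tool's x, y, z in mm, then the turn about the tool's z in degrees, then the opening, from 0 (shut) to 1 (fully open). In form: [[[tx, ty, tz], yaw, grip], ...]. A call has 1 to 10 rows; each row is the pose to reach, as a shift and turn from the pose commanded when the call began, along the tool's axes at that moment; what a row does not reach only later rows make up. A row lasts 1/8 s, in which the tool goes at most 62.5 mm and 10.7 degrees, less where a joint would pass 70% of its speed; a pose out of reach is approached as far as the arm can. A call with a gripper value outside its range is refused whole. The fingers move at their own pace and stop on an object; "force" is the grip in N (left out, the last holds). Time passes only in rows, so rows that repeat a pose let the fingers close. It gives the time, the measured TCP pose, the force and the opening at its end, in the units of the state.
- ctrl.sense(): the state, without advancing time (a new reading comes with each control period).
- ctrl.capture(name): name is "side" or "top" or "wrist"; returns (picture, depth): 400x640x3 uint8, red, green, blue; 400x640 float32, mm along the optical axis (not along the pixel's ray), 0 where there is no reading.
- ctrl.camera_model(name): a dict with "fov_y" (degrees; the focal length in pixels is half the picture's height over the tangent of half this angle, whatever the lens; pixels are square), "cx", "cy" (the principal point, pixels), "rvec" (rotation vector, rad) and "tvec" (3), from world to camera coordinates, as OpenCV has them. Camera axes: x right, y down, z forward; pixel columns grow to the right and rows downward; lengths in mm; the calibration is good to about 2 mm. A picture is of the moment at which its call begins: read the wrist's pose just before it. camera_model takes no time and is no camera call; for the wrist camera it gives the pose at the moment of the call.
- ctrl.finish_job(): hands the job in, once; it reports no verdict.
The state is a dict: "time_s": time; "joints": joint angles; "dq": joint speeds; "tau": joint torques, N m; "eef_pos": TCP position; "ee_rot": TCP orientation; "force": force on the tool from outside, world axes, zero at the start; "wrist_torque": the same for the moment, N m; "grip_width": opening from 0.0 (shut) to 1.0 (fully open).
Only numpy, scipy, OpenCV 4.12 (cv2) and the standard library are available. Lean on these libraries where they do the work, as an engineer would, in place of code of your own. Each camera call takes 0.05 s, during which the arm holds its last target.

## Working session

There is one attempt and no reset: what is moved stays moved. The work goes in short steps, Python scripts to look and compute and a tool call to move; the robot and the scene stay as the last step left them, time stands still between calls to the robot, and variables do not carry over. Pictures are saved under pics/ and viewed, and the job is handed in when it is done.

Besides the shell and the picture viewer there is one more tool, called in YAML: its name, and indented under it one key for each argument. move_arm: Moves the arm, as the interface text tells. Its arguments: {"type":"object","properties":{"series":{"type":"array","items":{"type":"array"}},"force":{"type":"number"}},"required":["series"]}

```bash
ls; mkdir -p pics; cat > h.py <<'E'
import numpy as np, cv2
from rig import ctrl
def cam(n):
    m=ctrl.camera_model(n); f=200/np.tan(np.radians(m['fov_y'])/2)
    R=cv2.Rodrigues(np.array(m['rvec'],float))[0]; t=np.array(m['tvec'],float).ravel()
    return f,m['cx'],m['cy'],R,t
def cloud(c,d):
    f,cx,cy,R,t=c
    v,u=np.mgrid[0:d.shape[0],0:d.shape[1]]
    P=np.stack([(u-cx)/f*d,(v-cy)/f*d,d],-1)
    return (P-t)@R
def proj(c,X):
    f,cx,cy,R,t=c
    p=R@np.array(X,float)+t
    return p[0]/p[2]*f+cx,p[1]/p[2]*f+cy
def shot(n,tag):
    c=cam(n); im,d=ctrl.capture(n)
    cv2.imwrite(f'pics/{tag}.png',im[:,:,::-1]); np.savez(f'pics/{tag}.npz',im=im,d=d,f=c[0],cx=c[1],cy=c[2],R=c[3],t=c[4])
    return c,im,d
def load(tag):
    z=np.load(f'pics/{tag}.npz'); return (float(z['f']),float(z['cx']),float(z['cy']),z['R'],z['t']),z['im'],z['d']
E
python3 - <<'E'
from h import *
for n in('side','top','wrist'):
    shot(n,n+'0'); c=cam(n); print(n,c[0],ctrl.camera_model(n)['tvec'],(-c[3].T@c[4]).round(),c[3][2].round(2))
s=ctrl.sense(); print(s)
E
```

```text
pics
side 445.2652146153034 [-572.85234048  -66.31157915 1197.75969316] [  581. -1005.   648.] [-0.01  0.81 -0.58]
top 380.5007701498574 [-236.20213596  575.89946033  883.26714059] [ 436. -274.  950.] [ 0.15  0.03 -0.99]
wrist 336.27348980658417 [-524.44105393  -33.6418935   378.56229102] [ 223. -480.  374.] [-0.25 -0.08 -0.96]
{'time_s': 0.15, 'joints': array([-1.48641521e+00,  3.13336341e-01,  1.49825873e+00, -3.60436811e-07,
        1.33098454e+00, -2.23380976e-01]), 'dq': array([-0.00117124, -0.00333829, -0.00262692,  0.00020711, -0.00135502,
        0.00193142]), 'tau': array([ 1.88661317e-03, -4.12366998e+01, -2.59796548e+01, -1.39931753e-04,
        3.20797437e-03, -1.54007256e-05]), 'eef_pos': array([ 159.02405585, -500.21131363,  303.46033372]), 'ee_rot': array([-4.92303359e-04,  9.88183530e-01,  1.53274485e-01,  3.40947820e-05]), 'force': array([ 0.60218047, -0.10624074, -0.1237475 ]), 'wrist_torque': array([ 0.00528375, -0.02986078,  0.01240629]), 'grip_width': 1.0002678615056442}
```

View pics/side0.png

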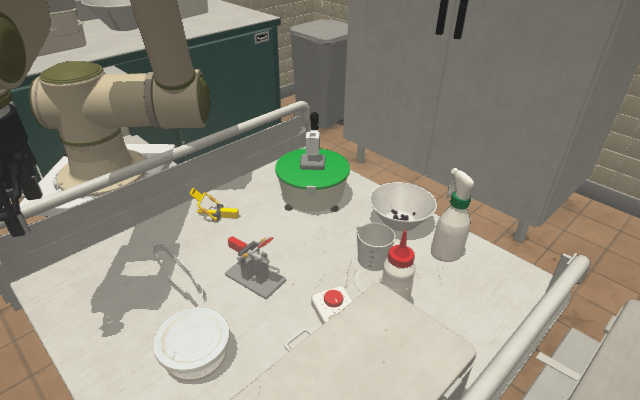

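View pics/top0.png

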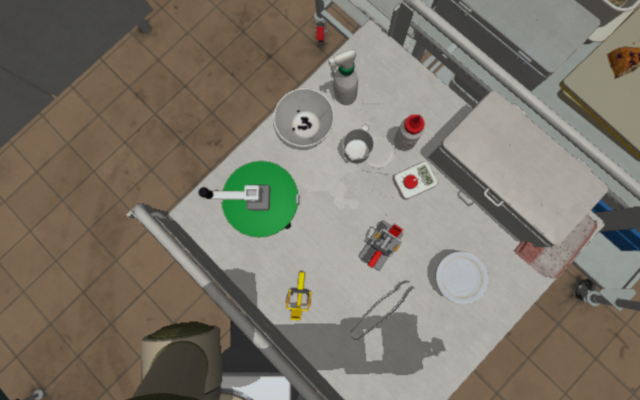

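View pics/wrist0.png

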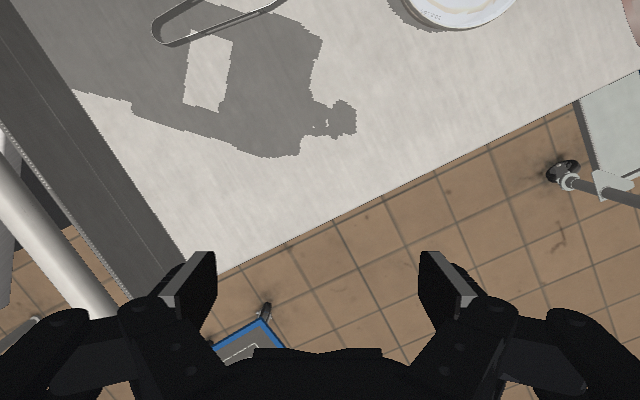

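The side view shows the red pin on its stand at about (250,255), with the hub at (313,150) and the yellow decoy at (215,208). In the top view the pin is at (380,245), the hub at (258,193) and the knob at (205,192). Next I measure these.

```bash
python3 - <<'E'
from h import *
c,im,d=load('top0'); P=cloud(c,d)
for p in [(640,0),(640-1,399),(0,0),(320,200)]:
    q=P[min(p[1],399),min(p[0],639)]; print(p,q.round())
hsv=cv2.cvtColor(im,cv2.COLOR_RGB2HSV)
red=((hsv[...,0]<8)|(hsv[...,0]>172))&(hsv[...,1]>150)&(hsv[...,2]>60)
n,l,st,ce=cv2.connectedComponentsWithStats(red.astype(np.uint8))
for i in range(1,n):
    if st[i,4]>15: print('red',ce[i].round(1),st[i],np.median(P[l==i],0).round(1),P[l==i].min(0).round(),P[l==i].max(0).round())
g=(abs(hsv[...,0].astype(int)-60)<12)&(hsv[...,1]>150)
m=g&(abs(P[...,2]-92)<8); print('lid',m.sum(),((P[m].max(0)+P[m].min(0))/2).round(1),np.ptp(P[m],axis=0).round())
# hub region
for z0,z1 in[(98,110),(120,140),(140,185)]:
    v,u=np.mgrid[0:400,0:640]; m=(u>190)&(u<300)&(v>160)&(v<240)&(P[...,2]>z0)&(P[...,2]<z1)
    print(z0,m.sum(),P[m].min(0).round(1) if m.any() else '',P[m].max(0).round(1) if m.any() else '',np.median(P[m],0).round(1))
a=cv2.resize(im[150:300,180:440],None,fx=3,fy=3,interpolation=cv2.INTER_CUBIC)
cv2.imwrite('pics/topc.png',a[:,:,::-1])
c,im,d=load('side0')
cv2.imwrite('pics/sidec.png',cv2.resize(im[100:300,180:380],None,fx=3,fy=3,interpolation=cv2.INTER_CUBIC)[:,:,::-1])
E
```

```text
(640, 0) [ 994. -957.  146.]
(639, 399) [ -176. -1534.  -803.]
(0, 0) [1279.  841. -169.]
(320, 200) [ 569. -233.   -1.]
red [319.7  33.3] [316  26   8  15 105] [1456.8 -206.  -700.6] [ 436. -274. -758.] [1492. -187.  950.]
red [414.  123.8] [405 115  19  19 278] [ 715.5 -444.7  137.7] [ 436. -468.  127.] [ 739. -274.  950.]
red [409.8 181.6] [404 176  13  12 121] [ 606.4 -453.1   33. ] [ 593. -468.   27.] [ 622. -439.   37.]
red [395.1 230.3] [389 225  13  12  93] [ 485.1 -401.1  113.6] [ 473. -413.  104.] [ 496. -389.  124.]
red [374.5 258.1] [368 250  14  17 110] [ 424.9 -359.2   76.5] [ 407. -374.    6.] [ 443. -343.   81.]
lid 3495 [562.5 -96.6  90.5] [173. 170.  13.]
98 320 [ 535.4 -121.4   98.4] [594.1 -69.5 109.1] [ 551.1 -107.6  105.4]
120 295 [ 549.  -110.4  123.6] [577.8  14.4 139.9] [564.  -38.5 133.4]
140 389 [ 548.6 -110.4  140.2] [579.3  16.7 177.9] [564.2 -88.2 168.4]
```

View pics/topc.png

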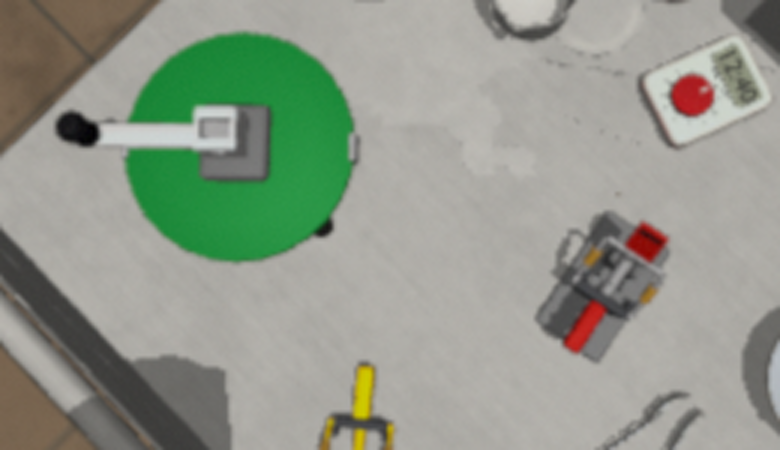

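View pics/sidec.png

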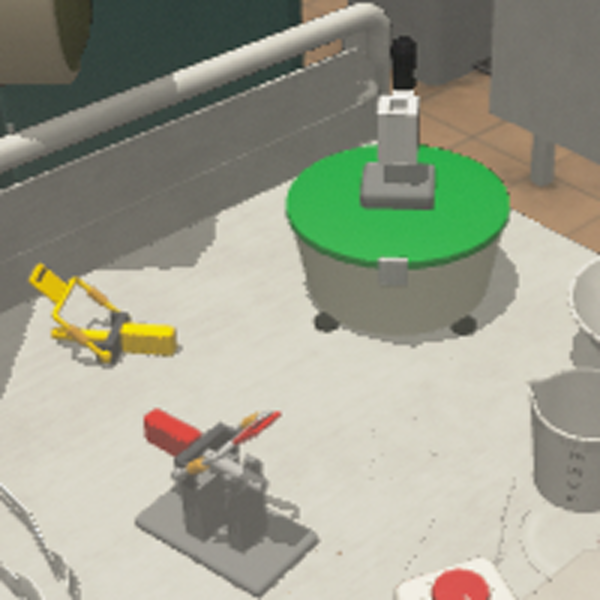

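move_arm:
  series:
    - [[40,-8,5],9,1]
    - [[90,-16,10],18,1]
    - [[140,-25,20],27,1]
    - [[190,-35,30],36,1]
    - [[240,-44,40],45,1]
    - [[296,-54,44],52.6,0.6]
    - [[296,-54,44],52.6,0.6]
    - [[296,-54,44],52.6,0.6]

```text
time_s: 1.15
eef_pos: [424.5, -359.3, 259.7]
ee_rot: [-0.0, 0.954, -0.3, -0.0]
force: [-0.2, -0.2, 0.0]
grip_width: 0.599
```

```bash
python3 - <<'E'
from h import *
s=ctrl.sense(); print(s['time_s'],s['eef_pos'],s['ee_rot'],s['joints'],s['force'],s['grip_width'],abs(s['dq']).max())
shot('wrist','w1')
E
```

```text
1.15 [ 424.46742993 -359.3150871   259.70257253] [-6.58734424e-06  9.53986832e-01 -2.99848368e-01 -2.85320578e-04] [-9.13036395e-01  4.17606108e-01  1.46777032e+00 -3.31615958e-04
  1.25669198e+00  1.26692990e+00] [-0.19373438 -0.16498067  0.00244667] 0.5993051674060826 0.02521688343480041
```

View pics/w1.png

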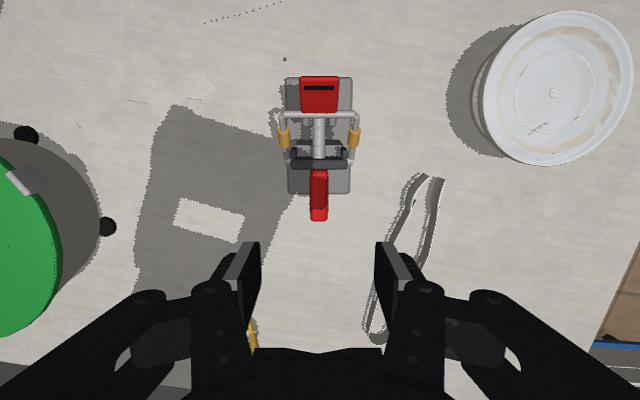

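The wrist view shows the red grip at (319,195), the head at (320,163) and the tab at (320,95). The jaw axis is nearly square to the pin.

```bash
python3 - <<'E'
from h import *
c,im,d=load('w1'); P=cloud(c,d)
hsv=cv2.cvtColor(im,cv2.COLOR_RGB2HSV)
red=((hsv[...,0]<8)|(hsv[...,0]>172))&(hsv[...,1]>150)&(hsv[...,2]>60)
v,u=np.mgrid[0:400,0:640]
T=np.array([424.467,-359.315,259.7]); 
a=2*np.arctan2(-.29985,.95399); ex=np.array([np.cos(a),np.sin(a),0]); ey=np.array([np.sin(a),-np.cos(a),0])
def tf(Q): return np.stack([(Q-T)@ex,(Q-T)@ey,Q[...,2]],-1)
print('tool x deg',np.degrees(a))
for nm,m in(('grip',red&(v>166)&(v<225)&(u>300)&(u<340)),('tab',red&(v<116)&(v>70)&(u>290)&(u<350))):
    Q=tf(P[m]); Q=Q[(Q[:,2]>40)]
    print(nm,len(Q),np.percentile(Q,[2,50,98],axis=0).round(1).tolist())
    if nm=='grip':
        Qt=Q[abs(Q[:,2]-np.median(Q[:,2]))<4]; 
        k=np.polyfit(Qt[:,0],Qt[:,1],1); print('grip line slope deg',np.degrees(np.arctan(k[0])),k, Qt.min(0),Qt.max(0))
# head: dark
m=(v>155)&(v<170)&(u>285)&(u<352); Q=tf(P[m]);Q=Q[(Q[:,2]>65)]; print('head',np.percentile(Q,[2,50,98],axis=0).round(1).tolist())
mp=(v>112)&(v<118)&(u>275)&(u<365);Q=tf(P[mp]);Q=Q[Q[:,2]>85];print('bar',np.percentile(Q,[2,50,98],axis=0).round(1).tolist())
# shank line centroid, pixel axis: grip col centroids
for r in range(170,222,8):
    uu=np.where(red[r]&(abs(u[r]-320)<25))[0]; print(r,uu.min(),uu.max(),end=' ')
for r in range(78,112,8):
    uu=np.where(red[r]&(abs(u[r]-320)<35))[0]; print(r,uu.min(),uu.max(),end=' ')
E
```

```text
tool x deg -34.897062976654475
grip 886 [[-18.3, -6.5, 74.3], [2.2, -0.2, 76.8], [20.5, 6.8, 78.5]]
grip line slope deg 0.08870796696096453 [0.00154825 0.12719535] [-19.68112398  -6.55093588  72.83512777] [20.97056949  6.95074255 79.34131755]
tab 1277 [[64.2, -11.1, 104.4], [74.4, -0.3, 114.5], [84.8, 11.2, 123.0]]
head [[21.2, -24.2, 67.8], [26.2, -0.2, 74.5], [31.3, 24.6, 76.4]]
bar [[60.9, -24.9, 100.2], [62.3, 0.0, 102.6], [63.6, 25.5, 104.1]]
170 311 326 178 310 327 186 310 327 194 310 327 202 310 327 210 310 327 218 311 326 78 299 338 86 300 338 94 300 337 102 301 337 110 301 336
```

move_arm:
  series:
    - [[0.5,0,40],0,0.6]
    - [[0.5,0,80],0,0.5]
    - [[0.5,0,115],0,0.5]
    - [[0.5,0,135],0,0.5]
    - [[0.5,0,141],0,0.5]
    - [[0.5,0,141],0,0.3]
    - [[0.5,0,141],0,0.1]
    - [[0.5,0,141],0,0.0]
    - [[0.5,0,141],0,0.0]
    - [[0.5,0,141],0,0.0]
  force: 60

```text
time_s: 2.45
eef_pos: [425.3, -360.0, 120.0]
ee_rot: [0.001, 0.954, -0.3, 0.001]
force: [-3.6, -0.8, 6.9]
grip_width: 0.151
```

```bash
python3 - <<'E'
from h import *
s=ctrl.sense(); print(s['time_s'],s['eef_pos'],s['ee_rot'],s['force'],s['wrist_torque'],s['grip_width'])
shot('wrist','w2')
E
```

```text
2.45 [ 425.26946791 -360.03134397  119.97854128] [ 7.66335777e-04  9.53824975e-01 -3.00361320e-01  6.38352455e-04] [-3.6311054  -0.82406875  6.92649413] [-0.17623388  0.34692544 -0.03003279] 0.15054514733171456
```

View pics/w2.png

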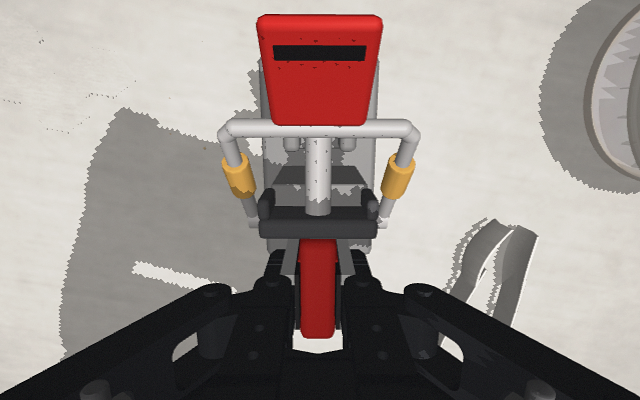

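move_arm:
  series:
    - [[0,0,-5],0,0]
    - [[0,0,-20],0,0]
    - [[0,0,-50],0,0]
    - [[0,0,-90],0,0]
    - [[0,0,-135],0,0]
    - [[0,0,-170],0,0]
    - [[0,0,-170],0,0]

```text
time_s: 3.38
eef_pos: [425.6, -359.7, 292.2]
ee_rot: [0.002, 0.954, -0.3, 0.002]
force: [0.3, 1.0, -1.9]
grip_width: 0.156
```

```bash
python3 - <<'E'
from h import *
s=ctrl.sense(); print(s['time_s'],s['eef_pos'],s['ee_rot'],s['force'],s['wrist_torque'],s['grip_width'])
shot('wrist','w3')
c,im,d=load('top0'); P=cloud(c,d)
v,u=np.mgrid[0:400,0:640]; 
m=(u>195)&(u<240)&(v>180)&(v<205)&(P[...,2]>125)
Q=P[m]; arm=Q[(Q[:,2]<145)]; print('arm',np.polyfit(arm[:,1],arm[:,0],1),arm.min(0),arm.max(0)); kn=Q[Q[:,2]>150]; print('knob',len(kn),kn.min(0),kn.max(0),np.median(kn,0))
m=(u>242)&(u<262)&(v>180)&(v<204)&(P[...,2]>155); Q=P[m]; print('hubtop',len(Q),np.percentile(Q,[1,50,99],axis=0).round(1).tolist())
E
```

```text
3.375 [ 425.5712078  -359.7185465   292.15511476] [ 0.00160237  0.95384289 -0.30029211  0.00241153] [ 0.28493183  1.03513524 -1.93215166] [ 0.01763675 -0.01855303 -0.03257691] 0.1558868415847514
arm [-1.58492292e-02  5.64241597e+02] [556.47274875 -61.42496899 129.23843714] [573.75866529  14.35139271 143.60380471]
knob 110 [ 435.95451069 -273.56991772  150.89254768] [576.30118871  16.65669781 950.11348997] [564.33126693   3.66229793 172.89104806]
hubtop 239 [[548.7, -110.4, 155.9], [564.6, -95.7, 168.2], [579.0, -80.4, 172.8]]
```

View pics/w3.png

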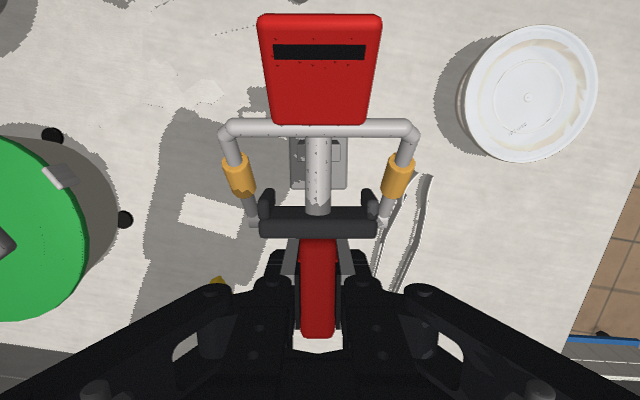

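move_arm:
  series:
    - [[-10,-45,0],-9,0]
    - [[-19,-93,0],-18,0]
    - [[-28,-140,0],-27,0]
    - [[-38,-186,0],-35.8,0]
    - [[-38,-186,0],-35.8,0]
    - [[-38,-186,0],-35.8,0]

```text
time_s: 4.18
eef_pos: [500.3, -185.4, 288.0]
ee_rot: [-0.0, 1.0, 0.007, -0.001]
force: [0.1, -0.2, -0.9]
grip_width: 0.154
```

```bash
python3 - <<'E'
from h import *
s=ctrl.sense(); print(s['time_s'],s['eef_pos'],s['ee_rot'],s['force'],s['wrist_torque'],s['grip_width'],abs(s['dq']).max())
shot('wrist','w4')
E
```

```text
4.175 [ 500.30081851 -185.36317455  287.96188133] [-4.09171205e-04  9.99975399e-01  6.95153935e-03 -8.42739367e-04] [ 0.06920933 -0.18036572 -0.8812339 ] [-0.02619594 -0.00033416 -0.04196841] 0.15405911816378606 0.021965498561510814
```

View pics/w4.png

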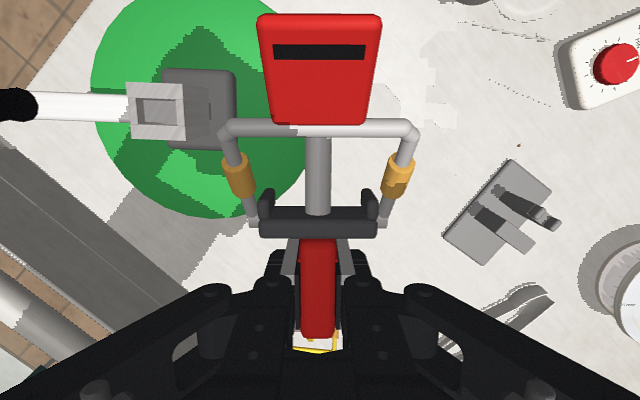

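The wrist view shows the hub top at about (156,110) with its recess, the crank arm running left to the knob at (15,103), and the held pin at column 318.

```bash
python3 - <<'E'
from h import *
c,im,d=load('w4'); P=cloud(c,d)
cv2.imwrite('pics/w4c.png',cv2.resize(im[60:180,60:260],None,fx=4,fy=4,interpolation=cv2.INTER_CUBIC)[:,:,::-1])
for r in range(80,146,3):
    print(r,[int(round(float(P[r,q,2]))) for q in range(120,196,4)])
print('cols at r=111', P[111,120:196:4].round(1).tolist())
E
```

```text
80 [91, 93, 92, 92, 92, 93, 93, 92, 91, 92, 92, 106, 105, 105, 106, 108, 106, 105, 105]
83 [92, 92, 169, 169, 170, 168, 171, 171, 170, 169, 171, 169, 171, 106, 106, 107, 106, 106, 105]
86 [91, 92, 170, 170, 170, 170, 169, 170, 170, 169, 169, 169, 169, 169, 168, 169, 166, 160, 155]
89 [92, 92, 170, 170, 170, 169, 169, 170, 169, 169, 170, 170, 169, 169, 170, 170, 168, 161, 155]
92 [92, 92, 169, 170, 168, 169, 169, 169, 169, 170, 172, 169, 169, 170, 169, 170, 168, 162, 155]
95 [132, 131, 170, 170, 169, 169, 170, 169, 170, 170, 170, 169, 169, 170, 169, 169, 167, 163, 155]
98 [134, 133, 169, 170, 167, 163, 159, 154, 160, 170, 170, 170, 169, 170, 170, 170, 169, 162, 156]
101 [134, 133, 169, 171, 169, 165, 161, 162, 161, 162, 161, 163, 162, 162, 169, 169, 168, 162, 156]
104 [134, 133, 170, 169, 169, 165, 162, 162, 162, 162, 162, 162, 163, 162, 169, 170, 168, 162, 156]
107 [133, 134, 134, 170, 169, 166, 162, 161, 162, 162, 163, 162, 163, 162, 170, 170, 169, 162, 156]
110 [133, 133, 134, 169, 170, 166, 163, 162, 162, 163, 160, 163, 162, 162, 170, 170, 168, 162, 157]
113 [358, 134, 134, 170, 1
[... 794 characters left out ...]
169, 169, 170, 169, 170, 169, 169, 170, 170, 169, 169, 166, 159]
140 [89, 90, 91, 91, 92, 93, 91, 92, 93, 92, 92, 92, 106, 107, 169, 169, 170, 105, 105]
143 [89, 90, 91, 92, 92, 93, 93, 93, 92, 358, 91, 92, 105, 107, 107, 107, 105, 106, 106]
cols at r=111 [[563.5, -56.6, 133.6], [563.6, -59.3, 133.8], [563.6, -61.8, 133.8], [564.4, -84.0, 170.5], [564.4, -85.2, 168.7], [564.3, -86.2, 166.3], [564.3, -86.2, 162.0], [564.3, -88.7, 162.4], [564.3, -90.6, 161.7], [564.4, -92.8, 161.6], [564.4, -95.2, 161.9], [564.5, -97.5, 162.1], [564.5, -100.2, 163.0], [564.5, -102.2, 162.5], [564.7, -107.0, 168.7], [564.7, -108.9, 168.0], [564.7, -111.0, 167.7], [564.7, -111.5, 163.3], [564.6, -111.7, 157.6]]
```

View pics/w4c.png

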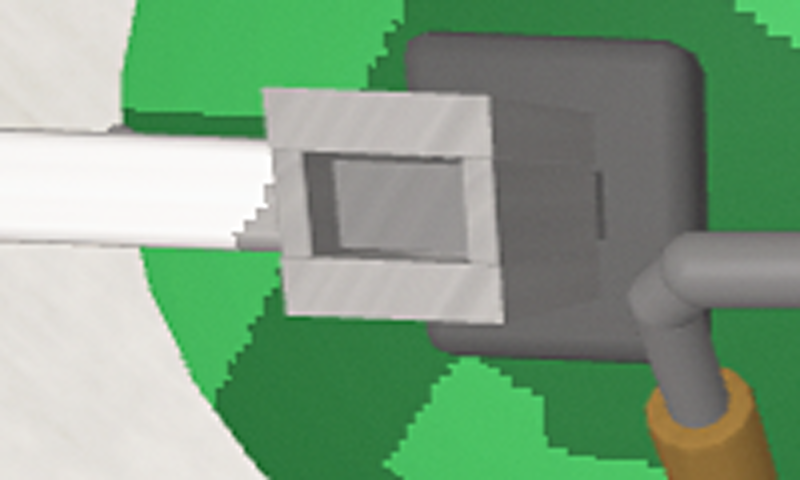

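```bash
python3 - <<'E'
from h import *
c,im,d=load('w4'); P=cloud(c,d); f,cx,cy,R,t=c
def ray(u,v,z):
    D=R.T@np.array([(u-cx)/f,(v-cy)/f,1]); C=-R.T@t; return C+D*(z-C[2])/D[2]
# top face mask from depth
m=(P[...,2]>166.5)&(P[...,2]<173); v,u=np.mgrid[0:400,0:640]; m&=(u>120)&(u<192)&(v>78)&(v<145)
m=cv2.morphologyEx(m.astype(np.uint8),cv2.MORPH_CLOSE,np.ones((5,5)))
cn=max(cv2.findContours(m,cv2.RETR_EXTERNAL,cv2.CHAIN_APPROX_NONE)[0],key=cv2.contourArea)
W=np.array([ray(a,b,169.6)[:2] for a,b in cn[:,0]]).astype(np.float32); print('rect depth',cv2.minAreaRect(W))
cor=[(265,88),(490,97),(503,323),(287,315)]
w=[ray(60+(a+.5)/4-.5,60+(b+.5)/4-.5,169.6) for a,b in cor]; w=np.array(w)[:,:2]; print(w.round(2), w.mean(0))
for i in range(4): e=w[(i+1)%4]-w[i]; print(np.hypot(*e).round(2),np.degrees(np.arctan2(e[1],e[0])).round(2))
# housing top corners z106 
T=np.array([500.3,-185.36,287.96]);a=2*np.arctan2(.0069515,.99998); ex=np.array([np.cos(a),np.sin(a),0]); ey=np.array([np.sin(a),-np.cos(a),0]); print(np.degrees(a))
# pin in tool: head, shank, grip
hsv=cv2.cvtColor(im,cv2.COLOR_RGB2HSV)
def tf(Q): return np.stack([(Q-T)@ex,(Q-T)@ey,Q[...,2]],-1)
red=((hsv[...,0]<8)|(hsv[...,0]>172))&(hsv[...,1]>150)&(hsv[...,2]>60)
for nm,m in(('grip',red&(v>236)&(v<340)&(u>290)&(u<345)),('tab',red&(v<126)&(v>10)&(u>250)&(u<390)),('shank',(v>140)&(v<200)&(u>306)&(u<330)),('head',(v>206)&(v<236)&(u>262)&(u<376))):
    Q=tf(P[m]); z=np.median(Q[:,2]); 
    if nm!='tab': Q=Q[abs(Q[:,2]-z)<7]
    print(nm,len(Q),np.percentile(Q,[1,50,99],axis=0).round(1).tolist(),np.polyfit(Q[:,0],Q[:,2],1),np.polyfit(Q[:,0],Q[:,1],1))
# grip top edges by columns
for r in range(250,335,16):
    uu=np.where(red[r]&(abs(u[r]-318)<28))[0]; zz=np.median(P[r,uu,2]); A=(ray(uu.min()-.5,r,zz)-T);B=(ray(uu.max()+.5,r,zz)-T); print(r,uu.min(),uu.max(),zz.round(1),(A@ey).round(2),(B@ey).round(2),((A+B)@ey/2).round(2),(A@ex).round(1))
for r in (145,155,165,175,185): 
    row=P[r]; uu=[q for q in range(295,342) if abs(row[q,2]-np.median(row[312:324,2]))<8]; zz=np.median(row[312:324,2]); A=(ray(min(uu)-.5,r,zz)-T);B=(ray(max(uu)+.5,r,zz)-T); print('sh',r,min(uu),max(uu),zz.round(1),((A+B)@ey/2).round(2),(A@ex).round(1))
E
```

```text
rect depth ((564.2607421875, -97.20966339111328), (31.328411102294922, 29.97144889831543), 88.56698608398438)
[[ 579.38  -82.27]
 [ 578.67 -111.98]
 [ 548.98 -111.03]
 [ 549.65  -81.24]] [564.17120205 -96.63118868]
29.72 -91.36
29.7 178.18
29.8 88.72
29.75 -1.98
0.7965863229650709
grip 3461 [[-19.2, -7.0, 241.2], [2.7, -0.6, 244.7], [20.3, 6.1, 246.2]] [-2.58732883e-02  2.44650636e+02] [ 0.002416   -0.51408813]
tab 10871 [[63.8, -11.7, 271.8], [74.9, -0.3, 283.1], [84.2, 11.1, 290.8]] [  0.85486508 219.03226151] [ 0.00275156 -0.46894042]
shank 1353 [[34.6, -4.3, 234.6], [45.5, -0.2, 237.0], [55.9, 3.9, 238.8]] [6.78281557e-03 2.36633512e+02] [-0.00057709 -0.19843041]
head 2800 [[22.3, -19.9, 235.5], [27.0, 0.1, 242.4], [32.6, 20.2, 244.1]] [ -0.45032142 253.60782268] [ 0.05609855 -1.32786491]
250 299 336 244.6 -7.32 6.54 -0.39 17.3
266 300 334 244.6 -7.04 5.89 -0.57 11.0
282 300 334 244.9 -7.12 5.97 -0.57 4.5
298 300 334 244.8 -7.21 6.07 -0.57 -2.3
314 301 334 244.8 -6.92 6.17 -0.38 -9.2
330 301 333 244.8 -7.02 5.88 -0.57 -16.4
sh 145 306 331 237.5 -0.06 54.6
sh 155 305 331 237.3 -0.23 51.0
sh 165 305 331 237.4 -0.23 47.4
sh 175 305 331 237.5 -0.23 43.7
sh 185 305 330 237.6 -0.41 40.0
```

move_arm:
  series:
    - [[-20,-30,0],1,0]
    - [[-43,-60,0],2,0]
    - [[-43,-92,0],2.4,0]
    - [[-43,-92,20],2.4,0]
    - [[-43,-92,50],2.4,0]
    - [[-43,-92,72],2.4,0]
    - [[-43,-92,79],2.4,0]
    - [[-43,-92,79],2.4,0]
    - [[-43,-92,79],2.4,0]

```text
time_s: 5.35
eef_pos: [456.6, -94.3, 210.7]
ee_rot: [0.0, 1.0, -0.014, 0.001]
force: [-1.1, -0.5, -2.7]
grip_width: 0.154
```

```bash
python3 - <<'E'
from h import *
s=ctrl.sense(); print(s['time_s'],s['eef_pos'],s['ee_rot'],np.degrees(2*np.arctan2(s['ee_rot'][2],s['ee_rot'][1])),s['force'],s['wrist_torque'],s['grip_width'],abs(s['dq']).max())
c,im,d=shot('wrist','w5')
c,im,d=shot('side','s5')
cv2.imwrite('pics/s5c.png',cv2.resize(im[70:210,200:380],None,fx=4,fy=4,interpolation=cv2.INTER_CUBIC)[:,:,::-1])
c,im,d=shot('top','t5')
cv2.imwrite('pics/t5c.png',cv2.resize(im[150:290,180:340],None,fx=4,fy=4,interpolation=cv2.INTER_CUBIC)[:,:,::-1])
E
```

```text
5.35 [456.58076378 -94.27223178 210.71642312] [ 3.15530785e-04  9.99903154e-01 -1.38967464e-02  6.81343408e-04] -1.5925015398324918 [-1.07298588 -0.51393267 -2.65626907] [-0.05837043  0.04569979 -0.03951361] 0.15434322166505063 0.002771345416360302
```

View pics/w5.png

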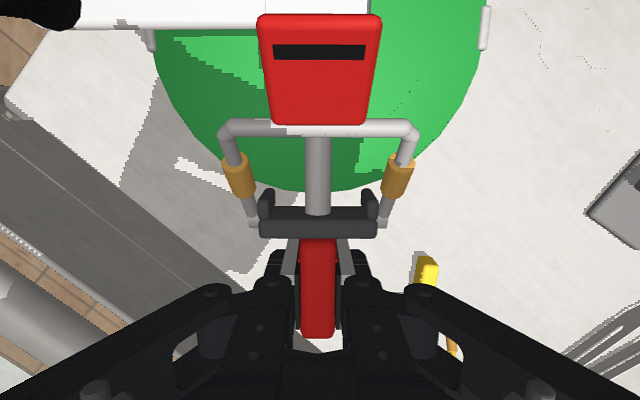

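View pics/s5c.png

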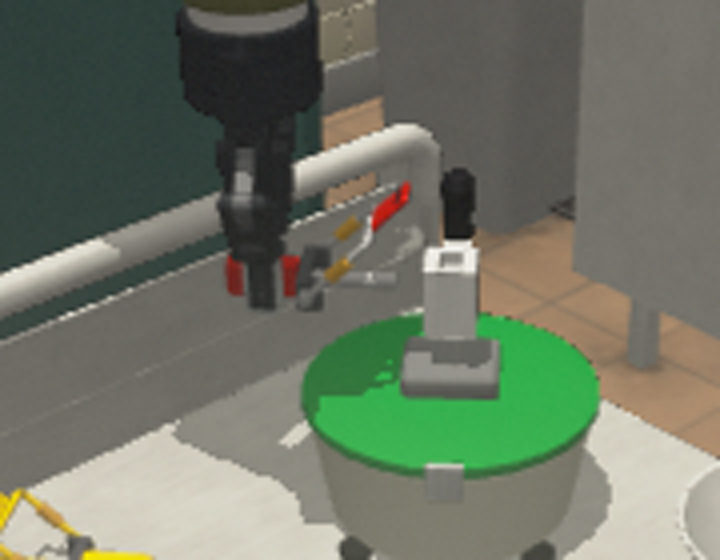

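View pics/t5c.png

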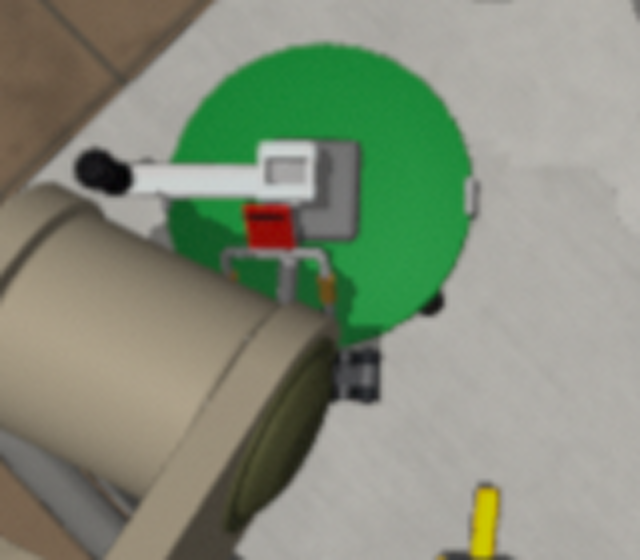

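move_arm:
  series:
    - [[0,-0.3,1.5],0,0]
    - [[0,-0.3,1.5],0,0]
    - [[0,-0.3,1.5],0,0]

```text
time_s: 5.88
eef_pos: [456.3, -93.6, 208.4]
ee_rot: [-0.0, 1.0, -0.014, -0.0]
force: [-0.0, -0.1, -1.6]
grip_width: 0.154
```

```bash
cat > pose.py <<'E'
from h import *
def pr():
    s=ctrl.sense(); print(round(s['time_s'],2),s['eef_pos'].round(2),'yaw',np.degrees(2*np.arctan2(s['ee_rot'][2],s['ee_rot'][1])).round(2),'F',s['force'].round(2),'M',s['wrist_torque'].round(3),s['grip_width'].round(3),abs(s['dq']).max().round(4))
    return s
E
python3 - <<'E'
from pose import *
s=pr()
c,im,d=shot('wrist','w6')
P=cloud(c,d); v,u=np.mgrid[0:400,0:640]
T=s['eef_pos']
for nm,r0,r1,c0,c1 in(('shank',145,198,314,322),('grip',245,330,308,328)):
    m=(v>r0)&(v<r1)&(u>c0)&(u<c1); Q=P[m]; print(nm,np.median(Q[:,2]),np.polyfit(Q[:,0]-T[0],Q[:,2],1))
a=load('w4'); 
pr()
E
```

```text
Traceback (most recent call last):
  File "pose.py", line 3, in pr
    s=ctrl.sense(); print(round(s['time_s'],2),s['eef_pos'].round(2),'yaw',np.degrees(2*np.arctan2(s['ee_rot'][2],s['ee_rot'][1])).round(2),'F',s['force'].round(2),'M',s['wrist_torque'].round(3),s['grip_width'].round(3),abs(s['dq']).max().round(4))
                                                                                                                                                                                                   ^^^^^^^^^^^^^^^^^^^^^
AttributeError: 'float' object has no attribute 'round'
```

```bash
sed -i "s/s\['grip_width'\].round(3)/round(s['grip_width'],3)/" pose.py
python3 - <<'E'
from pose import *
s=pr()
c,im,d=shot('wrist','w6')
P=cloud(c,d); v,u=np.mgrid[0:400,0:640]
T=s['eef_pos']
for nm,r0,r1,c0,c1 in(('shank',145,198,314,322),('grip',245,330,308,328)):
    m=(v>r0)&(v<r1)&(u>c0)&(u<c1); Q=P[m]; print(nm,np.median(Q[:,2]),np.polyfit(Q[:,0]-T[0],Q[:,2],1))
pr()
E
```

```text
5.88 [456.3 -93.6 208.4] yaw -1.56 F [-0.04 -0.1  -1.57] M [ 0.002  0.004 -0.02 ] 0.154 0.0015
shank 158.20534976985317 [  0.63991984 130.23759097]
grip 165.4869789964938 [  0.38126031 165.26498165]
5.92 [456.32 -93.6  208.41] yaw -1.56 F [-0.18 -0.73 -2.24] M [-0.013  0.056  0.016] 0.151 0.0028
```

move_arm:
  series:
    - [[5,0.3,-0.3],0,0]
    - [[10,0.3,-0.3],0,0]
    - [[14,0.3,-0.3],0,0]
    - [[16,0.3,-0.3],0,0]
    - [[17,0.3,-0.3],0,0]
    - [[18,0.3,-0.3],0,0]
    - [[18,0.3,-0.3],0,0]

```text
time_s: 6.8
eef_pos: [474.3, -94.4, 208.7]
ee_rot: [-0.0, 1.0, -0.014, -0.0]
force: [-0.3, 0.1, -1.4]
grip_width: 0.15
```

```bash
python3 -c "
from pose import *
pr()
c,im,d=shot('side','s7')
cv2.imwrite('pics/s7c.png',cv2.resize(im[100:190,250:350],None,fx=6,fy=6,interpolation=cv2.INTER_CUBIC)[:,:,::-1])"
```

```text
6.8 [474.27 -94.41 208.71] yaw -1.57 F [-0.29  0.11 -1.43] M [ 0.014  0.042 -0.023] 0.15 0.0028
```

View pics/s7c.png

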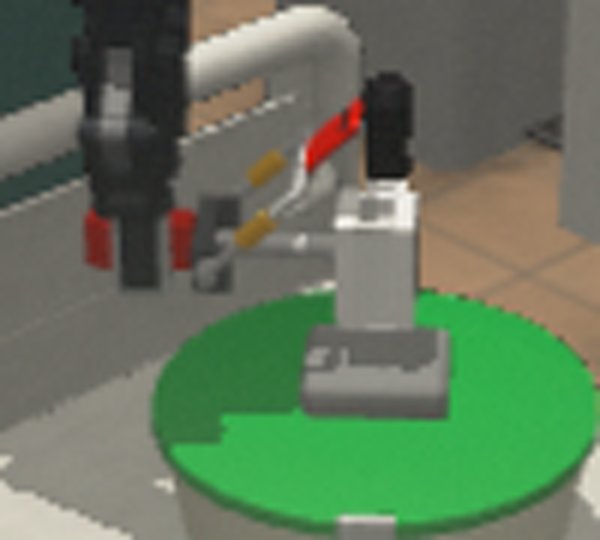

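The side view shows the shank reaching the hub's near face with no measured resistance, so the tip is entering the hole.

move_arm:
  series:
    - [[1.5,0,0],0,0]
    - [[3,0,0],0,0]
    - [[4,0,0],0,0]
    - [[5,0,0],0,0]
    - [[5,0,0],0,0]

```text
time_s: 7.48
eef_pos: [479.3, -94.5, 208.7]
ee_rot: [-0.0, 1.0, -0.014, 0.0]
force: [0.6, -0.5, -1.6]
grip_width: 0.153
```

```bash
python3 -c "
from pose import *
pr()"
```

```text
7.47 [479.34 -94.55 208.67] yaw -1.56 F [ 0.58 -0.54 -1.56] M [0.005 0.048 0.035] 0.153 0.0027
```

move_arm:
  series:
    - [[0,0,1],0,0]
    - [[0,0,2],0,0]
    - [[0,0,3],0,0]
    - [[0,0,4],0,0]
    - [[0,0,5],0,0]
    - [[0,0,6],0,0]
    - [[0,0,6],0,0]

```text
time_s: 8.35
eef_pos: [479.3, -94.5, 202.6]
ee_rot: [-0.0, 1.0, -0.014, -0.0]
force: [-0.2, -1.0, -1.2]
grip_width: 0.155
```

```bash
python3 -c "
from pose import *
pr()"
```

```text
8.35 [479.29 -94.54 202.59] yaw -1.57 F [-0.19 -1.04 -1.22] M [-0.006 -0.025 -0.032] 0.155 0.0019
```

```bash
python3 -c "
from pose import *
c,im,d=shot('side','s8')
cv2.imwrite('pics/s8c.png',cv2.resize(im[100:190,250:350],None,fx=6,fy=6,interpolation=cv2.INTER_CUBIC)[:,:,::-1])
P=cloud(c,d); v,u=np.mgrid[0:400,0:640]
for t in('s7','s8'):
    c,im,d=load(t);P=cloud(c,d); m=(u>304)&(u<322)&(v>125)&(v<160)&(P[...,0]>545)&(P[...,0]<585)&(P[...,1]<-75)&(P[...,1]>-125); print(t,np.percentile(P[m][:,2],[90,95,99]))
"
```

```text
s7 [170.25899683 170.95235246 171.52780343]
s8 [165.44362094 166.21261909 195.35420854]
```

View pics/s8c.png

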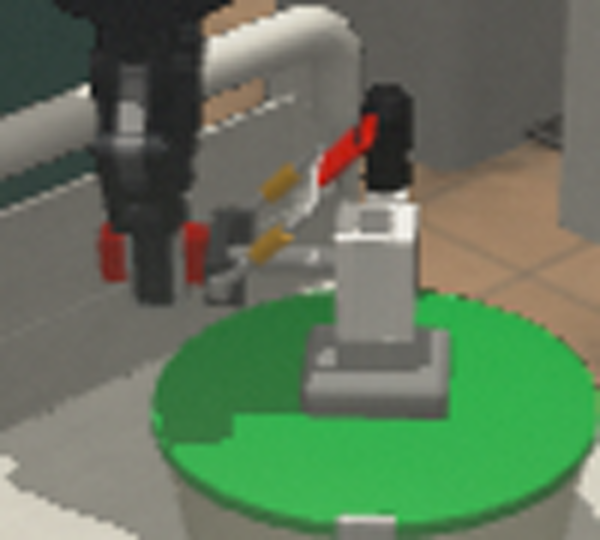

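The hub followed the pin down about 5 mm (6 mm less the slack). I keep going to the estimated alignment height, then probe forward.

move_arm:
  series:
    - [[0,0,1],0,0]
    - [[0,0,2],0,0]
    - [[0,0,3],0,0]
    - [[0,0,4],0,0]
    - [[0,0,5],0,0]
    - [[0,0,6],0,0]
    - [[0,0,7],0,0]
    - [[0,0,7],0,0]

```text
time_s: 9.4
eef_pos: [479.3, -94.5, 195.6]
ee_rot: [-0.0, 1.0, -0.014, -0.0]
force: [-0.2, -0.0, -0.7]
grip_width: 0.156
```

move_arm:
  series:
    - [[0.5,0,0],0,0]
    - [[1,0,0],0,0]
    - [[1.5,0,0],0,0]
    - [[2,0,0],0,0]
    - [[2.5,0,0],0,0]
    - [[3,0,0],0,0]
    - [[3,0,0],0,0]

```text
time_s: 10.28
eef_pos: [482.3, -94.6, 195.7]
ee_rot: [-0.0, 1.0, -0.014, 0.0]
force: [-0.6, 0.5, -1.8]
grip_width: 0.154
```

```bash
python3 -c "
from pose import *
pr()"
```

```text
10.28 [482.32 -94.64 195.69] yaw -1.56 F [-0.62  0.5  -1.82] M [0.024 0.052 0.069] 0.154 0.0026
```

move_arm:
  series:
    - [[0.5,0,0],0,0]
    - [[1,0,0],0,0]
    - [[1.5,0,0],0,0]
    - [[2,0,0],0,0]
    - [[2,0,0],0,0]

```text
time_s: 10.9
eef_pos: [484.3, -94.7, 195.7]
ee_rot: [-0.0, 1.0, -0.014, -0.0]
force: [0.7, 0.7, -2.0]
grip_width: 0.152
```

```bash
python3 -c "
from pose import *
pr()"
```

```text
10.9 [484.32 -94.68 195.68] yaw -1.56 F [ 0.66  0.75 -2.01] M [-0.005  0.095 -0.004] 0.152 0.0032
```

move_arm:
  series:
    - [[1.5,0,0],0,0]
    - [[3,0,0],0,0]
    - [[4.5,0,0],0,0]
    - [[6,0,0],0,0]
    - [[7.5,0,0],0,0]
    - [[9,0,0],0,0]
    - [[10,0,0],0,0]
    - [[10,0,0],0,0]

```text
time_s: 11.9
eef_pos: [494.3, -94.9, 195.7]
ee_rot: [-0.0, 1.0, -0.014, -0.0]
force: [-0.5, -0.4, -1.2]
grip_width: 0.15
```

```bash
python3 -c "
from pose import *
pr()"
```

```text
11.9 [494.31 -94.94 195.66] yaw -1.56 F [-0.48 -0.45 -1.23] M [0.046 0.079 0.025] 0.15 0.0041
```

move_arm:
  series:
    - [[1.5,0,0],0,0]
    - [[3,0,0],0,0]
    - [[4.5,0,0],0,0]
    - [[6,0,0],0,0]
    - [[7.5,0,0],0,0]
    - [[9,0,0],0,0]
    - [[10.5,0,0],0,0]
    - [[12,0,0],0,0]
    - [[12,0,0],0,0]

```text
time_s: 13.02
eef_pos: [506.4, -95.3, 195.7]
ee_rot: [0.0, 1.0, -0.014, 0.0]
force: [-0.0, -0.6, -1.7]
grip_width: 0.153
```

```bash
python3 -c "
from pose import *
pr()
c,im,d=shot('side','s9')
cv2.imwrite('pics/s9c.png',cv2.resize(im[100:190,250:350],None,fx=6,fy=6,interpolation=cv2.INTER_CUBIC)[:,:,::-1])
"
```

```text
13.03 [506.36 -95.29 195.68] yaw -1.56 F [-0.03 -0.63 -1.73] M [0.059 0.097 0.024] 0.153 0.0036
```

View pics/s9c.png

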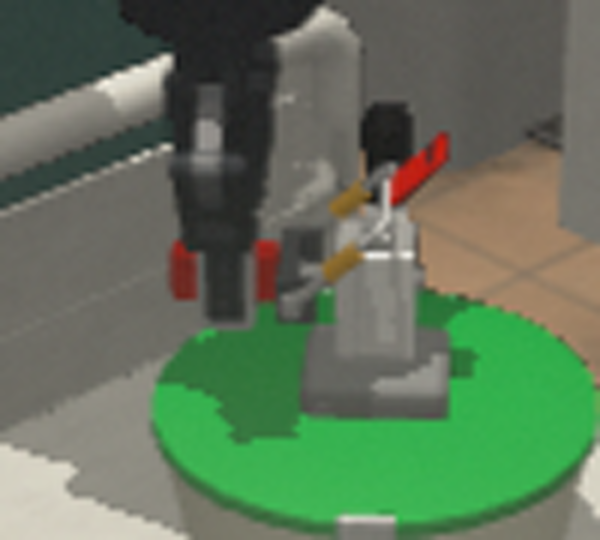

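The head is about 12 mm from the hub and the ring stands clear above it. I keep advancing.

move_arm:
  series:
    - [[1.5,0,0],0,0]
    - [[3,0,0],0,0]
    - [[4.5,0,0],0,0]
    - [[6,0,0],0,0]
    - [[7.5,0,0],0,0]
    - [[8.5,0,0],0,0]
    - [[9.5,0,0],0,0]
    - [[10.5,0,0],0,0]
    - [[10.5,0,0],0,0]

```text
time_s: 14.2
eef_pos: [516.8, -95.6, 195.7]
ee_rot: [-0.0, 1.0, -0.014, 0.0]
force: [0.3, -0.3, -2.1]
grip_width: 0.151
```

move_arm:
  series:
    - [[0.5,0,0],0,0]
    - [[1,0,0],0,0]
    - [[1.5,0,0],0,0]
    - [[1.5,0,0],0,0]

```text
time_s: 14.7
eef_pos: [518.3, -95.6, 195.7]
ee_rot: [-0.0, 1.0, -0.014, 0.0]
force: [0.3, -0.4, -1.5]
grip_width: 0.155
```

```bash
python3 -c "
from pose import *
pr()
"
```

```text
14.7 [518.29 -95.61 195.69] yaw -1.56 F [ 0.32 -0.36 -1.54] M [0.005 0.078 0.001] 0.155 0.0063
```

move_arm:
  series:
    - [[0.4,0,0],0,0]
    - [[0.8,0,0],0,0]
    - [[0.8,0,0],0,0]

```text
time_s: 15.08
eef_pos: [519.1, -95.6, 195.7]
ee_rot: [0.0, 1.0, -0.014, 0.0]
force: [0.1, 0.1, -2.3]
grip_width: 0.154
```

move_arm:
  series:
    - [[0.4,0,0],0,0]
    - [[0.8,0,0],0,0]
    - [[0.8,0,0],0,0]

```text
time_s: 15.45
eef_pos: [519.9, -95.7, 195.7]
ee_rot: [0.0, 1.0, -0.014, 0.0]
force: [-0.3, 0.3, -1.4]
grip_width: 0.154
```

```bash
python3 -c "
from pose import *
pr()
"
```

```text
15.45 [519.9  -95.67 195.7 ] yaw -1.57 F [-0.28  0.29 -1.36] M [-0.016  0.028 -0.035] 0.154 0.0047
```

move_arm:
  series:
    - [[0.4,0,0],0,0]
    - [[0.8,0,0],0,0]
    - [[0.8,0,0],0,0]

```text
time_s: 15.82
eef_pos: [520.7, -95.7, 195.7]
ee_rot: [-0.0, 1.0, -0.014, -0.0]
force: [-0.8, -0.1, -1.2]
grip_width: 0.152
```

```bash
python3 -c "
from pose import *
pr()
c,im,d=shot('wrist','w10')
c,im,d=shot('side','s10')
cv2.imwrite('pics/s10c.png',cv2.resize(im[100:190,250:350],None,fx=6,fy=6,interpolation=cv2.INTER_CUBIC)[:,:,::-1])
"
```

```text
15.82 [520.68 -95.67 195.69] yaw -1.56 F [-0.84 -0.09 -1.16] M [-0.05   0.093  0.053] 0.152 0.0038
```

View pics/w10.png

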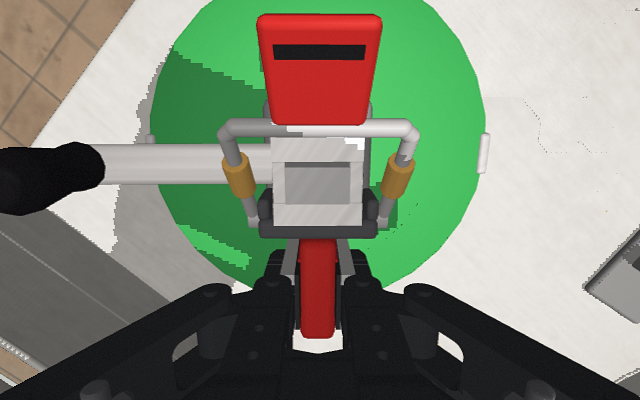

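View pics/s10c.png

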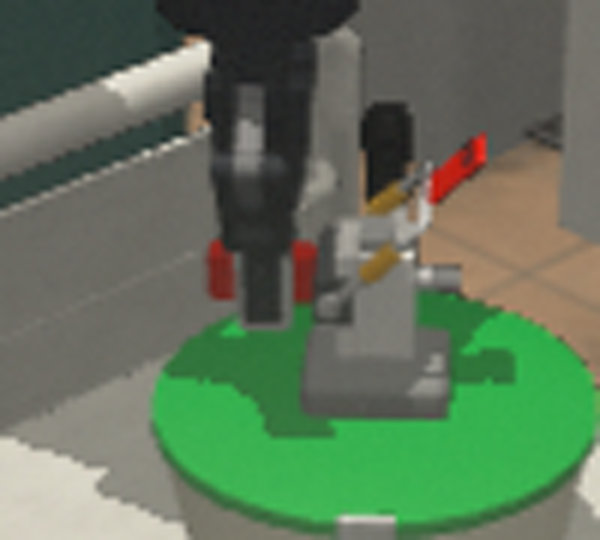

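The wrist view shows the cheeks straddling the hub, centred at column 318, and the side view shows the tip out past the far face. I feel for the seat in small steps.

move_arm:
  series:
    - [[0.3,0,0],0,0]
    - [[0.6,0,0],0,0]
    - [[0.6,0,0],0,0]

```text
time_s: 16.3
eef_pos: [520.9, -95.7, 195.5]
ee_rot: [-0.0, 1.0, -0.014, -0.001]
force: [-4.8, 0.3, -0.5]
grip_width: 0.157
```

```bash
python3 -c "
from pose import *
pr()
"
```

```text
16.3 [520.89 -95.67 195.53] yaw -1.56 F [-4.82  0.27 -0.49] M [-0.089  0.741  0.074] 0.157 0.0022
```

move_arm:
  series:
    - [[0.3,0,0],0,0]
    - [[0.5,0,0],0,0]
    - [[0.5,0,0],0,0]

```text
time_s: 16.68
eef_pos: [521.0, -95.7, 195.3]
ee_rot: [-0.0, 1.0, -0.014, -0.001]
force: [-7.1, -0.6, -0.2]
grip_width: 0.15
```

```bash
python3 -c "
from pose import *
pr()
"
```

```text
16.68 [521.01 -95.68 195.27] yaw -1.55 F [-7.06 -0.59 -0.23] M [-0.184  1.126  0.054] 0.15 0.002
```

Firm contact at x≈520.8 with 7 N, so the head is seated. I relax the push and open the gripper.

move_arm:
  series:
    - [[-0.5,0,0],0,0]
    - [[-0.9,0,-0.2],0,0]
    - [[-0.9,0,-0.2],0,0.15]
    - [[-0.9,0,-0.2],0,0.3]
    - [[-0.9,0,-0.2],0,0.5]
    - [[-0.9,0,-0.2],0,0.5]

```text
time_s: 17.42
eef_pos: [521.1, -95.7, 196.2]
ee_rot: [0.0, 1.0, -0.014, 0.001]
force: [0.0, -0.7, 0.9]
grip_width: 0.501
```

move_arm:
  series:
    - [[0,0,-10],0,0.5]
    - [[0,0,-30],0,0.5]
    - [[0,0,-60],0,0.5]
    - [[0,0,-100],0,0.5]
    - [[0,0,-110],0,0.2]
    - [[0,0,-110],0,0]
    - [[0,0,-110],0,0]
    - [[0,0,-110],0,0]

```text
time_s: 18.42
eef_pos: [520.7, -95.6, 305.0]
ee_rot: [-0.0, 1.0, -0.014, -0.001]
force: [0.8, -0.5, -0.7]
grip_width: 0.0
```

```bash
python3 -c "
from pose import *
pr()
c,im,d=shot('wrist','w11')
c,im,d=shot('side','s11')
cv2.imwrite('pics/s11c.png',cv2.resize(im[100:190,250:350],None,fx=6,fy=6,interpolation=cv2.INTER_CUBIC)[:,:,::-1])
"
```

```text
18.43 [520.69 -95.61 304.95] yaw -1.57 F [ 0.76 -0.48 -0.66] M [ 0.044 -0.015  0.026] 0.0 0.0064
```

View pics/w11.png

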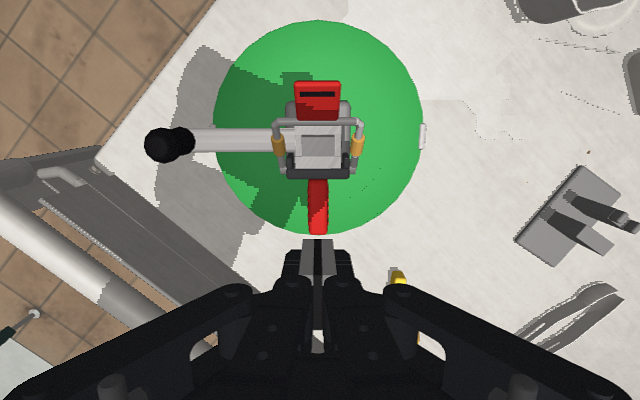

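View pics/s11c.png

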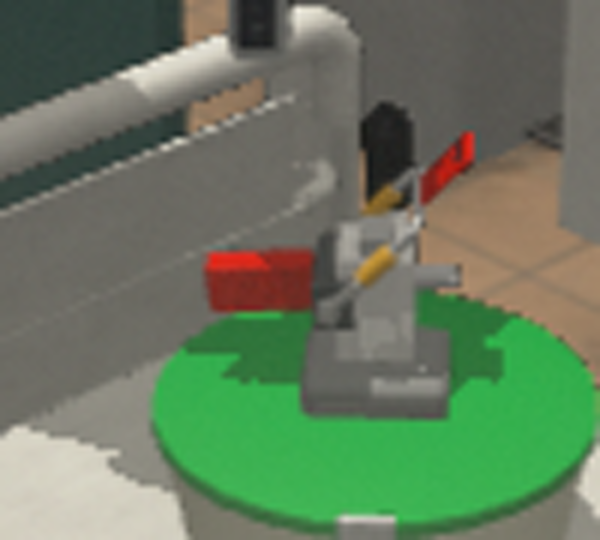

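The pin sits in the hub with its head against the near face and the ring still up. In the wrist view the tab is at (318,101). I measure the pin's pose and the tab.

```bash
python3 - <<'E'
from h import *
c,im,d=load('w11'); P=cloud(c,d); v,u=np.mgrid[0:400,0:640]
hsv=cv2.cvtColor(im,cv2.COLOR_RGB2HSV)
red=((hsv[...,0]<8)|(hsv[...,0]>172))&(hsv[...,1]>150)&(hsv[...,2]>60)
for nm,m in(('grip',red&(v>182)&(v<226)&(u>312)&(u<325)),('tab',red&(v<118)&(v>80)&(u>290)&(u<345)),('hubtop',(v>156)&(v<168)&(u>300)&(u<338)),('spindle',(v>138)&(v<153)&(u>306)&(u<330)),('head',(v>171)&(v<176)&(u>295)&(u<345))):
    Q=P[m];Q=Q[abs(Q[:,2]-np.median(Q[:,2]))<20]; print(nm,len(Q),np.percentile(Q,[2,50,98],axis=0).round(1).tolist(),np.polyfit(Q[:,0],Q[:,2],1).round(3),np.polyfit(Q[:,0],Q[:,1],1).round(3))
col=P[140:200,318]; print([(140+i,col[i,0].round(1),col[i,2].round(1)) for i in range(20,60,2)])
E
```

```text
grip 512 [[506.9, -100.0, 146.9], [522.6, -96.0, 148.6], [537.6, -91.9, 150.3]] [6.30000e-02 1.15515e+02] [-2.3000e-02 -8.3722e+01]
tab 1491 [[583.0, -107.9, 181.4], [591.8, -96.8, 191.3], [600.6, -85.6, 199.2]] [   1.027 -416.671] [ 1.60000e-02 -1.06166e+02]
hubtop 406 [[549.9, -108.9, 154.2], [553.4, -97.1, 155.5], [556.9, -85.3, 156.8]] [2.90000e-02 1.39258e+02] [   0.261 -241.266]
spindle 321 [[560.7, -103.6, 160.6], [564.8, -96.7, 162.1], [568.9, -89.8, 163.5]] [6.0000e-03 1.5887e+02] [ 4.80000e-02 -1.23781e+02]
head 194 [[542.8, -113.5, 147.0], [544.3, -97.5, 148.2], [545.7, -81.7, 149.6]] [ 0.159 61.91 ] [    3.741 -2133.769]
[(160, np.float64(554.6), np.float64(154.8)), (162, np.float64(553.2), np.float64(154.5)), (164, np.float64(552.1), np.float64(155.8)), (166, np.float64(550.9), np.float64(156.4)), (168, np.float64(549.5), np.float64(156.1)), (170, np.float64(546.7), np.float64(148.2)), (172, np.float64(545.3), np.float64(147.8)), (174, np.float64(544.0), np.float64(148.3)), (176, np.float64(542.4), np.float64(147.5)), (178, np.float64(540.9), np.float64(147.0)), (180, np.float64(539.7), np.float64(147.8)), (182, np.float64(538.5), np.float64(149.1)), (184, np.float64(537.2), np.float64(149.4)), (186, np.float64(535.8), np.float64(149.3)), (188, np.float64(534.3), np.float64(149.1)), (190, np.float64(533.3), np.float64(150.6)), (192, np.float64(531.6), np.float64(149.8)), (194, np.float64(530.0), np.float64(149.0)), (196, np.float64(528.3), np.float64(148.1)), (198, np.float64(527.1), np.float64(149.0))]
```

The hub top is at 155.6 and the spindle top at 162.1, 6.5 mm apart against the 6 mm expected when aligned. The head is flush. Next I bring the shut fingertips over the tab and swing the ring down along its arc.

move_arm:
  series:
    - [[20,0,0],0,0]
    - [[45,0,5],0,0]
    - [[62,0,20],0,0]
    - [[62,0,30],0,0]
    - [[62,0,35],0,0]
    - [[62,0,35],0,0]

```text
time_s: 19.27
eef_pos: [582.4, -97.4, 271.0]
ee_rot: [-0.0, 1.0, -0.014, -0.0]
force: [-0.1, 0.4, 0.5]
grip_width: -0.002
```

```bash
python3 -c "
from pose import *
pr()
c,im,d=shot('wrist','w12')
c,im,d=shot('side','s12')
cv2.imwrite('pics/s12c.png',cv2.resize(im[80:190,240:360],None,fx=5,fy=5,interpolation=cv2.INTER_CUBIC)[:,:,::-1])
"
```

```text
19.27 [582.39 -97.39 271.  ] yaw -1.57 F [-0.09  0.38  0.54] M [-0.026 -0.016 -0.001] -0.002 0.0168
```

View pics/w12.png

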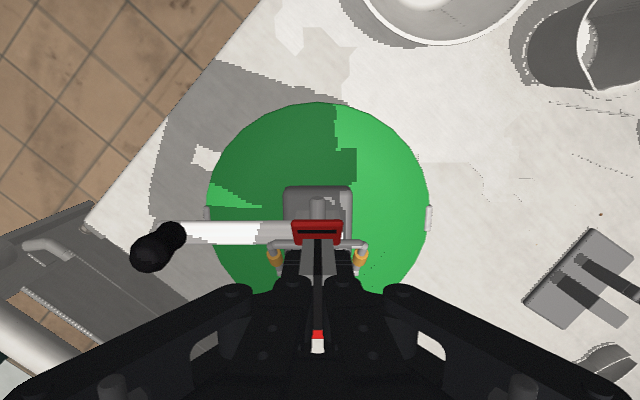

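View pics/s12c.png

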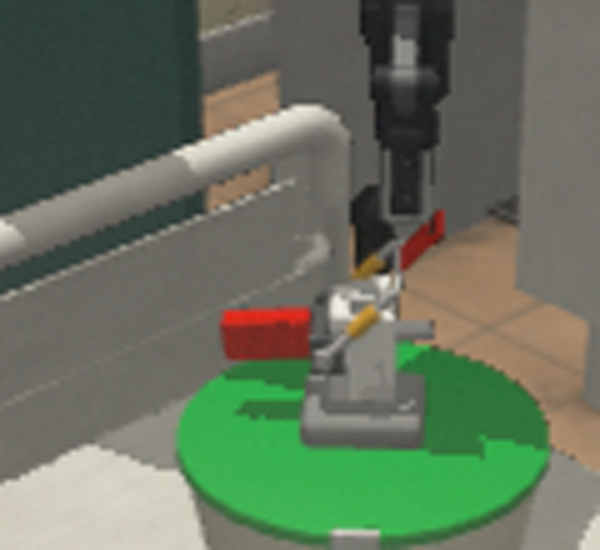

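The shut fingertips are just above the lower half of the tab, which is at (320,230) in the wrist view. I start the swing.

move_arm:
  series:
    - [[0,0,3],0,0]
    - [[1,0,6],0,0]
    - [[5,0,9.5],0,0]
    - [[9,0,12.5],0,0]
    - [[13,0,16],0,0]
    - [[16,0,19],0,0]
    - [[19,0,22.5],0,0]
    - [[21.6,0,26],0,0]
    - [[21.6,0,26],0,0]

```text
time_s: 20.5
eef_pos: [604.5, -97.9, 244.5]
ee_rot: [-0.0, 1.0, -0.014, -0.0]
force: [0.6, 0.2, -0.7]
grip_width: 0.002
```

```bash
python3 -c "
from pose import *
pr()
c,im,d=shot('side','s13')
cv2.imwrite('pics/s13c.png',cv2.resize(im[80:190,240:360],None,fx=5,fy=5,interpolation=cv2.INTER_CUBIC)[:,:,::-1])
"
```

```text
20.5 [604.5  -97.94 244.53] yaw -1.56 F [ 0.61  0.16 -0.65] M [-0.049  0.022 -0.008] 0.002 0.0087
```

View pics/s13c.png

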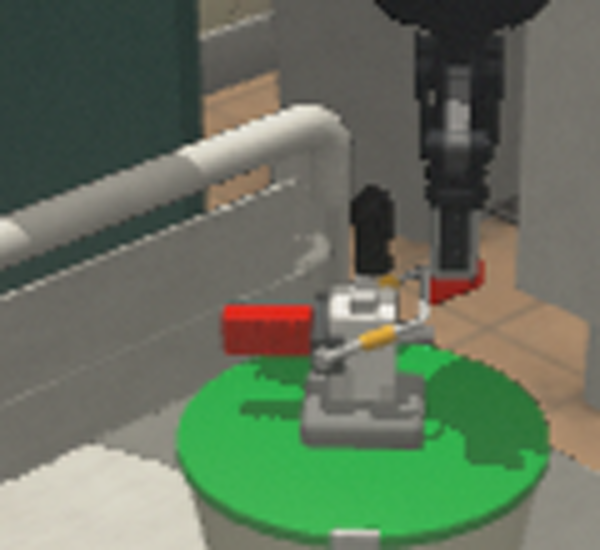

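move_arm:
  series:
    - [[2,0,3],0,0]
    - [[4,0,6],0,0]
    - [[6,0,9],0,0]
    - [[7.5,0,12],0,0]
    - [[9,0,15],0,0]
    - [[10,0,16],0,0]
    - [[10,0,16],0,0]

```text
time_s: 21.42
eef_pos: [614.5, -98.2, 228.9]
ee_rot: [-0.0, 1.0, -0.014, -0.0]
force: [-0.3, 0.2, 0.1]
grip_width: -0.002
```

```bash
python3 -c "
from pose import *
pr()
"
```

```text
21.43 [614.47 -98.23 228.85] yaw -1.56 F [-0.33  0.18  0.06] M [-0.023  0.032 -0.025] -0.002 0.0047
```

move_arm:
  series:
    - [[0.5,0,0.7],0,0]
    - [[1,0,1.4],0,0]
    - [[1.5,0,2.1],0,0]
    - [[1.5,0,2.1],0,0]

```text
time_s: 21.92
eef_pos: [616.0, -98.3, 226.7]
ee_rot: [-0.0, 1.0, -0.014, -0.0]
force: [-0.0, -0.0, 0.1]
grip_width: 0.002
```

```bash
python3 -c "
from pose import *
pr()
"
```

```text
21.93 [615.97 -98.26 226.71] yaw -1.56 F [-0.01 -0.01  0.07] M [-0.019  0.062  0.093] 0.002 0.0018
```

move_arm:
  series:
    - [[0,0,0.7],0,0]
    - [[0.5,0,1.4],0,0]
    - [[1,0,2],0,0]
    - [[1,0,2],0,0]

```text
time_s: 22.42
eef_pos: [616.9, -98.3, 224.7]
ee_rot: [-0.0, 1.0, -0.014, -0.0]
force: [-0.5, -0.5, 0.7]
grip_width: -0.003
```

move_arm:
  series:
    - [[0,0,0.7],0,0]
    - [[0,0,1.4],0,0]
    - [[0,0,2],0,0]
    - [[0,0,2],0,0]

```text
time_s: 22.92
eef_pos: [616.9, -98.3, 222.8]
ee_rot: [-0.0, 1.0, -0.014, 0.0]
force: [0.1, 0.3, 0.2]
grip_width: 0.001
```

```bash
python3 -c "
from pose import *
pr()
c,im,d=shot('side','s14')
cv2.imwrite('pics/s14c.png',cv2.resize(im[80:190,240:360],None,fx=5,fy=5,interpolation=cv2.INTER_CUBIC)[:,:,::-1])
"
```

```text
22.93 [616.94 -98.32 222.79] yaw -1.57 F [0.08 0.35 0.19] M [-0.004 -0.07   0.049] 0.001 0.0021
```

View pics/s14c.png

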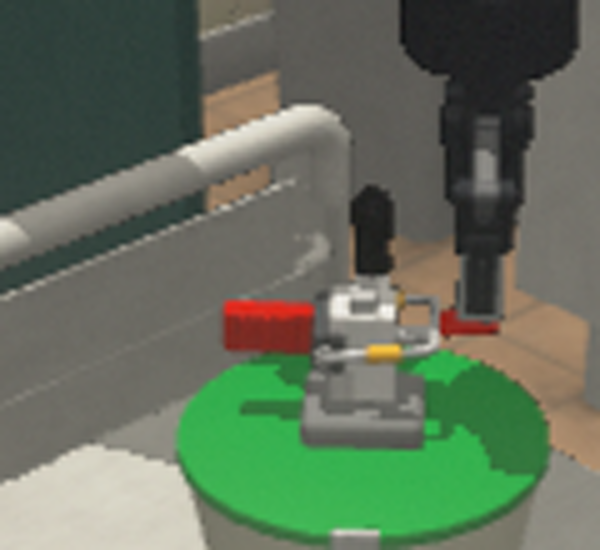

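The ring is nearly level, with its cross-bar about to meet the tip and the finger centred on the tab. I press on gently.

move_arm:
  series:
    - [[0,0,0.7],0,0]
    - [[0,0,1.4],0,0]
    - [[0,0,2],0,0]
    - [[0,0,2],0,0]

```text
time_s: 23.48
eef_pos: [617.0, -98.3, 220.8]
ee_rot: [0.0, 1.0, -0.014, 0.0]
force: [-0.1, 0.9, 1.3]
grip_width: -0.003
```

move_arm:
  series:
    - [[0,0,0.7],0,0]
    - [[0,0,1.4],0,0]
    - [[0,0,2],0,0]
    - [[0,0,2],0,0]

```text
time_s: 23.98
eef_pos: [617.0, -98.3, 218.8]
ee_rot: [0.0, 1.0, -0.014, 0.0]
force: [1.4, -1.1, 2.2]
grip_width: 0.002
```

move_arm:
  series:
    - [[0,0,0.7],0,0]
    - [[0,0,1.4],0,0]
    - [[0,0,1.4],0,0]

```text
time_s: 24.35
eef_pos: [617.0, -98.3, 217.4]
ee_rot: [-0.0, 1.0, -0.014, 0.0]
force: [2.2, 0.3, 1.9]
grip_width: 0.003
```

```bash
python3 -c "
from pose import *
pr()
"
```

```text
24.35 [616.97 -98.31 217.39] yaw -1.57 F [2.16 0.28 1.92] M [-0.06  -0.22  -0.024] 0.003 0.0031
```

move_arm:
  series:
    - [[0,0,0.7],0,0]
    - [[0,0,1.4],0,0]
    - [[0,0,1.4],0,0]

```text
time_s: 24.72
eef_pos: [617.0, -98.3, 216.0]
ee_rot: [0.0, 1.0, -0.014, 0.0]
force: [1.7, 1.0, 3.9]
grip_width: 0.001
```

move_arm:
  series:
    - [[0,0,0.7],0,0]
    - [[0,0,1.4],0,0]
    - [[0,0,1.4],0,0]

```text
time_s: 25.1
eef_pos: [616.6, -98.2, 214.2]
ee_rot: [-0.0, 1.0, -0.014, -0.001]
force: [0.9, -0.8, 0.1]
grip_width: -0.002
```

```bash
python3 -c "
from pose import *
pr()
c,im,d=shot('side','s15')
cv2.imwrite('pics/s15c.png',cv2.resize(im[80:190,240:360],None,fx=5,fy=5,interpolation=cv2.INTER_CUBIC)[:,:,::-1])
"
```

```text
25.1 [616.63 -98.22 214.18] yaw -1.56 F [ 0.92 -0.8   0.08] M [ 0.02  -0.03   0.019] -0.002 0.0051
```

View pics/s15c.png

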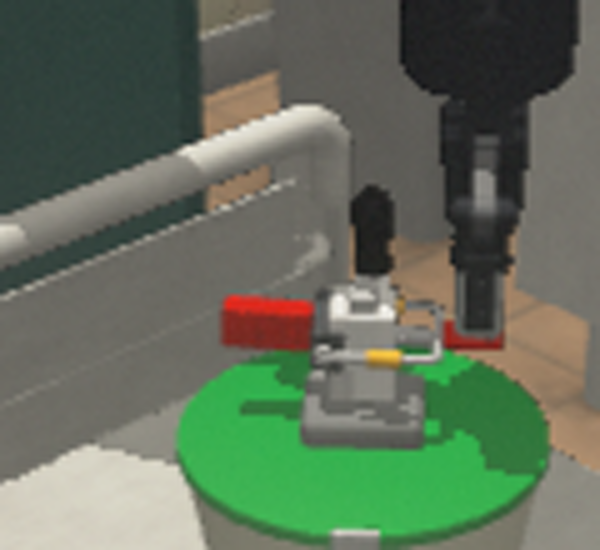

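The force rose to 3.9 N and then fell to zero, which suggests the snap. I press a little further to feel for the stop.

move_arm:
  series:
    - [[0,0,0.7],0,0]
    - [[0,0,1.4],0,0]
    - [[0,0,1.4],0,0]

```text
time_s: 25.52
eef_pos: [616.8, -98.3, 213.0]
ee_rot: [-0.0, 1.0, -0.014, -0.0]
force: [-0.6, 1.3, 0.9]
grip_width: -0.0
```

move_arm:
  series:
    - [[0,0,0.7],0,0]
    - [[0,0,1.4],0,0]
    - [[0,0,1.4],0,0]

```text
time_s: 25.9
eef_pos: [616.9, -98.3, 211.7]
ee_rot: [-0.0, 1.0, -0.014, -0.0]
force: [-1.4, -0.2, 1.3]
grip_width: -0.002
```

move_arm:
  series:
    - [[0,0,0.7],0,0]
    - [[0,0,1.2],0,0]
    - [[0,0,1.2],0,0]

```text
time_s: 26.28
eef_pos: [616.9, -98.3, 210.5]
ee_rot: [-0.0, 1.0, -0.014, -0.0]
force: [-1.0, -0.6, 1.2]
grip_width: -0.004
```

```bash
python3 -c "
from pose import *
pr()
"
```

```text
26.27 [616.93 -98.29 210.5 ] yaw -1.56 F [-1.   -0.62  1.2 ] M [0.002 0.13  0.006] -0.004 0.0022
```

move_arm:
  series:
    - [[0,0,0.7],0,0]
    - [[0,0,1.4],0,0]
    - [[0,0,1.4],0,0]

```text
time_s: 26.65
eef_pos: [616.9, -98.3, 209.2]
ee_rot: [-0.0, 1.0, -0.014, -0.0]
force: [-0.5, -0.8, 2.0]
grip_width: 0.0
```

```bash
python3 -c "
from pose import *
pr()
c,im,d=shot('side','s16')
cv2.imwrite('pics/s16c.png',cv2.resize(im[125:175,290:350],None,fx=10,fy=10,interpolation=cv2.INTER_CUBIC)[:,:,::-1])
"
```

```text
26.65 [616.92 -98.28 209.17] yaw -1.56 F [-0.54 -0.78  1.99] M [ 0.021  0.186 -0.025] 0.0 0.0017
```

View pics/s16c.png

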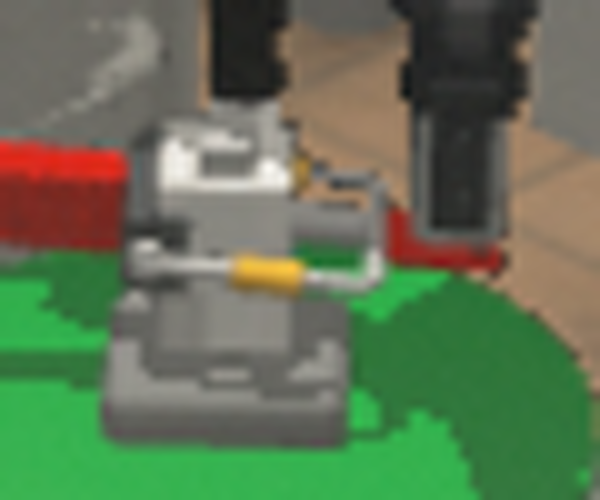

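The bar is below the shank end and the tab points down. I lift off and inspect.

move_arm:
  series:
    - [[0,0,-5],0,0]
    - [[0,0,-30],0,0]
    - [[-20,0,-70],0,0]
    - [[-60,0,-95],0,0]
    - [[-100,0,-95],0,0]
    - [[-100,0,-95],0,0]
    - [[-100,0,-95],0,0]

```text
time_s: 27.58
eef_pos: [517.4, -95.7, 304.5]
ee_rot: [0.0, 1.0, -0.014, 0.0]
force: [0.8, -0.5, -0.2]
grip_width: -0.007
```

```bash
python3 - <<'E'
from pose import *
pr()
c,im,d=shot('side','s17')
cv2.imwrite('pics/s17c.png',cv2.resize(im[125:175,290:350],None,fx=10,fy=10,interpolation=cv2.INTER_CUBIC)[:,:,::-1])
c,im,d=shot('wrist','w17')
P=cloud(c,d); v,u=np.mgrid[0:400,0:640]
hsv=cv2.cvtColor(im,cv2.COLOR_RGB2HSV)
red=((hsv[...,0]<8)|(hsv[...,0]>172))&(hsv[...,1]>150)&(hsv[...,2]>60)
n,l,st,ce=cv2.connectedComponentsWithStats(red.astype(np.uint8))
for i in range(1,n):
    if st[i,4]<60: continue
    Q=P[l==i]; z=np.median(Q[:,2]); Q=Q[abs(Q[:,2]-z)<8]
    print(ce[i],st[i],np.percentile(Q,[2,50,98],axis=0).round(1).tolist(),np.polyfit(Q[:,0],Q[:,2],1).round(3))
E
```

```text
27.57 [517.42 -95.71 304.53] yaw -1.57 F [ 0.81 -0.51 -0.17] M [-0.023  0.009 -0.001] -0.007 0.0216
[316.49933862  61.7228836 ] [ 298   38   37   46 1512] [[600.9, -108.6, 141.2], [613.0, -97.4, 142.8], [627.2, -86.3, 144.3]] [3.9000e-02 1.1894e+02]
[317.20970696 203.37087912] [ 307  176   21   57 1092] [[499.9, -102.0, 145.3], [520.6, -95.3, 148.2], [539.2, -88.6, 150.3]] [4.5000e-02 1.2446e+02]
```

View pics/s17c.png

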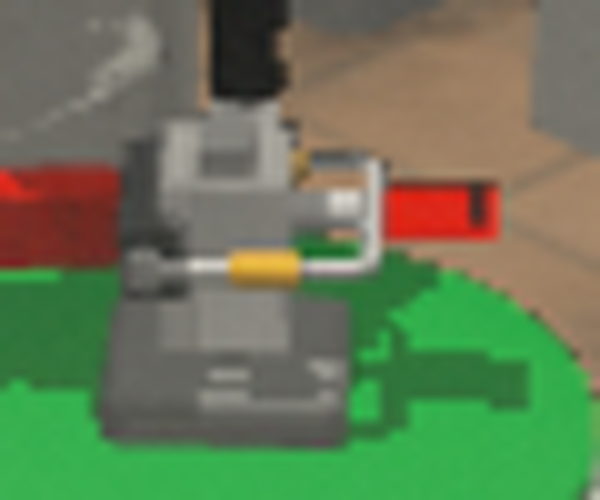

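View pics/w17.png

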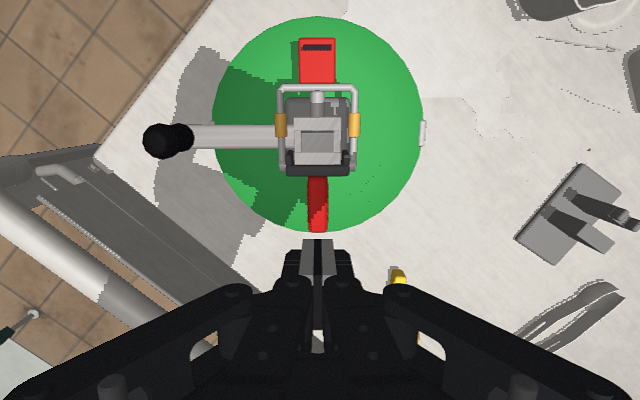

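The tab top is at z≈142.8, which puts the ring near 0.80 rad. The cross-bar rests on the end of the tip and isn't locked yet. The earlier drop in force was the pin rocking nose-down within its slack. I go back and press further.

move_arm:
  series:
    - [[50,0,0],0,0]
    - [[99.5,0,20],0,0]
    - [[99.5,0,60],0,0]
    - [[99.5,0,82],0,0]
    - [[99.5,0,87],0,0]
    - [[99.5,0,90],0,0]
    - [[99.5,0,92],0,0]
    - [[99.5,0,94],0,0]
    - [[99.5,0,95],0,0]
    - [[99.5,0,95],0,0]

```text
time_s: 28.92
eef_pos: [616.6, -98.3, 209.5]
ee_rot: [0.0, 1.0, -0.014, 0.0]
force: [1.3, 0.5, 1.3]
grip_width: -0.001
```

move_arm:
  series:
    - [[0,0,0.7],0,0]
    - [[0,0,1.4],0,0]
    - [[0,0,1.4],0,0]

```text
time_s: 29.3
eef_pos: [616.5, -98.3, 207.9]
ee_rot: [0.0, 1.0, -0.014, 0.0]
force: [1.4, 0.4, 2.5]
grip_width: -0.004
```

move_arm:
  series:
    - [[0,0,0.7],0,0]
    - [[0,0,1.2],0,0]
    - [[0,0,1.2],0,0]

```text
time_s: 29.68
eef_pos: [616.3, -98.3, 206.4]
ee_rot: [-0.0, 1.0, -0.014, -0.0]
force: [0.5, 0.3, 0.7]
grip_width: -0.002
```

```bash
python3 -c "
from pose import *
pr()
"
```

```text
29.68 [616.34 -98.3  206.39] yaw -1.57 F [0.54 0.26 0.7 ] M [-0.044  0.044 -0.039] -0.002 0.0011
```

move_arm:
  series:
    - [[0,0,0.7],0,0]
    - [[0,0,1.2],0,0]
    - [[0,0,1.2],0,0]

```text
time_s: 30.05
eef_pos: [616.3, -98.3, 205.2]
ee_rot: [-0.0, 1.0, -0.014, -0.0]
force: [-0.4, -0.7, 0.9]
grip_width: 0.001
```

move_arm:
  series:
    - [[0,0,0.7],0,0]
    - [[0,0,1.2],0,0]
    - [[0,0,1.2],0,0]

```text
time_s: 30.42
eef_pos: [616.4, -98.3, 204.2]
ee_rot: [-0.0, 1.0, -0.014, -0.0]
force: [-1.6, -0.3, -0.9]
grip_width: -0.003
```

```bash
python3 -c "
from pose import *
pr()
c,im,d=shot('side','s18')
cv2.imwrite('pics/s18c.png',cv2.resize(im[125:175,290:350],None,fx=10,fy=10,interpolation=cv2.INTER_CUBIC)[:,:,::-1])
"
```

```text
30.43 [616.43 -98.28 204.16] yaw -1.56 F [-1.58 -0.28 -0.85] M [ 0.006  0.055 -0.009] -0.003 0.0017
```

View pics/s18c.png

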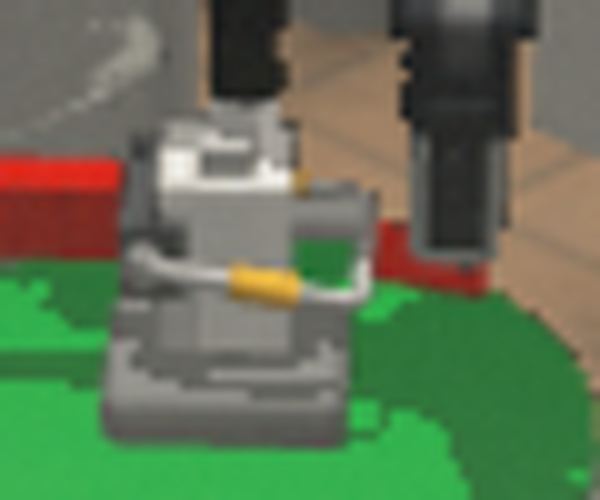

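The bar has drawn in under the tip, from column 375 to 362 in the crop, and the force dropped. I lift off and check.

move_arm:
  series:
    - [[0,0,-5],0,0]
    - [[0,0,-30],0,0]
    - [[-20,0,-70],0,0]
    - [[-60,0,-100],0,0]
    - [[-100,0,-100],0,0]
    - [[-100,0,-100],0,0]
    - [[-100,0,-100],0,0]

```text
time_s: 31.35
eef_pos: [516.9, -95.7, 304.6]
ee_rot: [0.0, 1.0, -0.014, 0.001]
force: [-0.3, -0.1, -0.1]
grip_width: 0.002
```

```bash
python3 - <<'E'
from pose import *
pr()
c,im,d=shot('side','s19')
cv2.imwrite('pics/s19c.png',cv2.resize(im[125:175,290:350],None,fx=10,fy=10,interpolation=cv2.INTER_CUBIC)[:,:,::-1])
c,im,d=shot('wrist','w19')
P=cloud(c,d); v,u=np.mgrid[0:400,0:640]
hsv=cv2.cvtColor(im,cv2.COLOR_RGB2HSV)
red=((hsv[...,0]<8)|(hsv[...,0]>172))&(hsv[...,1]>150)&(hsv[...,2]>60)
n,l,st,ce=cv2.connectedComponentsWithStats(red.astype(np.uint8))
for i in range(1,n):
    if st[i,4]<60: continue
    Q=P[l==i]; z=np.median(Q[:,2]); Q=Q[abs(Q[:,2]-z)<12]
    print(ce[i],st[i],np.percentile(Q,[2,50,98],axis=0).round(1).tolist(),np.polyfit(Q[:,0],Q[:,2],1).round(3))
col=P[:,317]; print([(i,col[i,0].round(1),col[i,2].round(1)) for i in range(40,182,3)])
cv2.imwrite('pics/w19c.png',cv2.resize(im[20:240,230:410],None,fx=3,fy=3,interpolation=cv2.INTER_CUBIC)[:600,:,::-1])
E
```

```text
31.35 [516.89 -95.7  304.62] yaw -1.57 F [-0.27 -0.1  -0.12] M [-0.016  0.057  0.022] 0.002 0.0217
[317.0251076   64.97704448] [ 300   43   35   43 1394] [[599.5, -108.9, 132.2], [611.6, -97.6, 134.5], [625.5, -86.5, 136.4]] [-8.70000e-02  1.87999e+02]
[317.01746324 203.13419118] [ 307  176   21   56 1088] [[499.7, -101.8, 145.2], [520.3, -95.1, 148.2], [538.8, -88.4, 150.3]] [5.00000e-02 1.21878e+02]
[(40, np.float64(635.2), np.float64(89.9)), (43, np.float64(625.7), np.float64(132.9)), (46, np.float64(623.6), np.float64(134.6)), (49, np.float64(621.9), np.float64(134.0)), (52, np.float64(620.2), np.float64(133.1)), (55, np.float64(618.3), np.float64(133.8)), (58, np.float64(616.2), np.float64(135.4)), (61, np.float64(614.4), np.float64(134.6)), (64, np.float64(612.6), np.float64(134.3)), (67, np.float64(610.6), np.float64(135.3)), (70, np.float64(608.8), np.float64(134.9)), (73, np.float64(606.9), np.float64(135.2)), (76, np.float64(605.1), np.float64(134.7)), (79, np.float64(603.1), np.float64(135.0)), (82, np.float64(601.2), np.float64(135.3)), (85, np.float64(599.3), np.float64(
[... 744 characters left out ...]
7.5), np.float64(161.3)), (139, np.float64(565.7), np.float64(162.0)), (142, np.float64(563.8), np.float64(162.1)), (145, np.float64(562.0), np.float64(162.7)), (148, np.float64(560.1), np.float64(161.8)), (151, np.float64(557.3), np.float64(154.5)), (154, np.float64(555.4), np.float64(155.4)), (157, np.float64(553.4), np.float64(154.9)), (160, np.float64(551.6), np.float64(155.9)), (163, np.float64(549.5), np.float64(155.1)), (166, np.float64(546.3), np.float64(148.1)), (169, np.float64(544.2), np.float64(147.7)), (172, np.float64(542.2), np.float64(147.9)), (175, np.float64(540.0), np.float64(147.4)), (178, np.float64(538.1), np.float64(148.6)), (181, np.float64(536.2), np.float64(149.5))]
```

View pics/s19c.png

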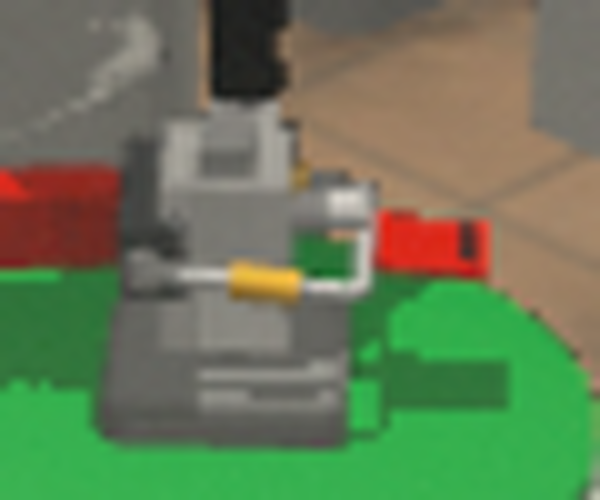

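View pics/w19c.png

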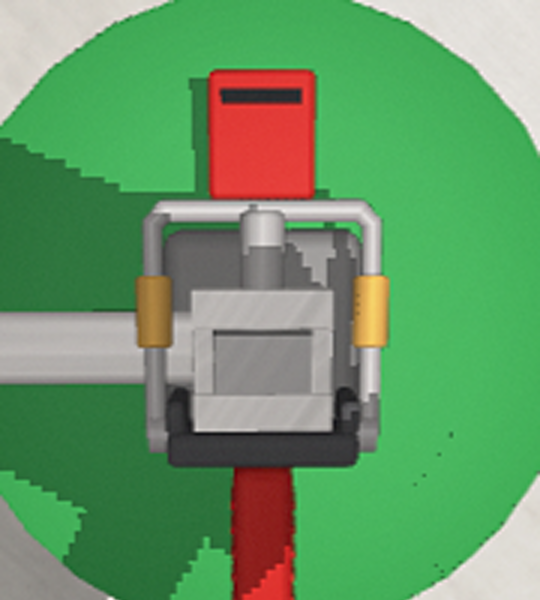

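The tab top now reads z=134.5, against about 134.7 predicted for the locked ring. The shank end lies over the cross-bar and the gap at the head is about 1 mm or less. The arm is clear of everything, so I hand the job in.

```bash
python3 -c "
from pose import *
pr(); print(ctrl.finish_job())"
```

```text
31.45 [517.13 -95.67 304.08] yaw -1.56 F [ 0.08  0.21 -0.6 ] M [-0.007  0.035 -0.055] -0.0 0.006
the job is handed in; nothing more can be done
None
```

The linchpin is in the hub with its head home and the ring locked under its end. I handed the job in at about 31 s; no verdict was reported.

- **Insertion:** I lifted the pin off its stand, entered the raised hub hole, and eased hub and pin down about 13 mm. The pin went through with no measurable resistance until the head met the hub at about 7 N.
- **Ring:** My first press on the tab (peak reading about 4 N) did not lock it. I took the drop in force for the snap, but a check showed the ring still near 0.80 rad. A second, deeper press, with readings up to 2.5 N, snapped it under.
- **Last checks:**
  - The tab's top was at z = 134.5 mm, against about 134.7 mm expected for a locked ring. The shank end lies over the cross-bar.
  - The head is within about 1 mm of the hub and the pin is about 2 mm from the hole's centre. It tilts about 0.05 rad within its slack.
  - The hub sits 6.5 mm below the spindle top, against 6 mm when aligned.
  - The gripper was clear with no contact force. I kept clear of the bowl, cup and timer but did not measure them again.

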